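Pack and weigh a chandlery order

TASK

Pack this order on the counter scale: with the wooden box still empty, press the scale's round zero key fully down and let it up; then pack the brass latch, the bronze swivel and the copper ferrule side by side in the box, each standing upright and flat on the box floor, set down and not dropped (they fit only in one row, with the latch turned across the box). When all three are in and released, press the scale's long bar key fully down to print the ticket and let it up; do not press the bar key before that, nor the zero key once anything is in the box. Leave the box seated on the scale's pan, and leave the cleat, the shackle and the tin where they are.

Things in the scene. Friction and masses are not known exactly. Their poses are not given: they have to be found in the camera images.
- box: Shallow open wooden box, outside 158 (its x) x 78 (its y) x 30 mm high, walls and floor about 6 mm thick, inside 146 x 66 mm and about 24 mm deep; loose, seated between low lips on the scale pan; origin: centre of its underside; z up.
- box_in (a point): Centre of the inner floor of the box, with the axes of the box (x along its length, y across it). Rim 24 mm above it.
- scale: Low grey counter scale, 210 x 210 x 45 mm, fixed to the counter; pan with the box on its +y side, key panel on its -y side; origin: centre of its underside; z up.
- pan (a point): Centre of the steel pan surface of the scale, about 47 mm above the counter, where the underside centre of the box sits; axes of the scale. Lips 9 mm high surround the box.
- zero_key_top (a point): Centre of the top of the round steel zero key (26 mm across), on the end of the key panel nearer the robot; it moves straight down when pressed.
- zero_key (a joint): Travel of the zero key: 0 up, 0.006 m fully down; a spring returns it (about 4 N fully down).
- print_key_top (a point): Centre of the top of the oblong steel bar key (20 mm along the scale's x, 48 mm along its y), 70 mm further in the scale's +x than the zero key; it moves straight down when pressed.
- print_key (a joint): Travel of the bar key: 0 up, 0.006 m fully down; a spring returns it (about 4 N fully down).
- latch: Brass porthole latch, standing: foot 36 (its x) x 58 (its y) x 14 mm, on it a narrower housing 26 (x) x 58 (y) up to 52 mm, on top a round boss 18 mm across up to 60 mm; origin: centre of its underside; z up. About 0.45 kg. Grip it across its two 58 mm apart end faces (along its y), near the top.
- swivel: Bronze swivel, standing: round foot 46 mm across and 22 mm high, on it a round barrel 38 mm across up to 52 mm, on top a wire eye up to 73 mm, 31 mm wide along its x; origin: centre of its underside; z up. About 0.42 kg.
- ferrule: Copper ferrule: plain upright tube, 50 mm outside, 38 mm inside, 55 mm high; origin: centre of its underside; z up. About 0.35 kg.
- cleat: Bystander: steel deck cleat, 122 x 22 x 36 mm, horns along its x; origin: centre of its underside.
- shackle: Bystander: dark steel D-shackle lying flat, about 75 x 64 x 12 mm; origin near its middle, on its underside.
- tallow_tin: Bystander: round lidded aluminium tin, 73 mm across, 46 mm high; origin: centre of its underside.
Things that resemble listed ones, but are neither listed nor needed, are in the scene too. What is shaped like the swivel but purple or red is not meant.

How it is judged:
On the way, in this order (a step that is already met when the one before it is completed fails the run):
1. the zero key is pressed fully down (over 4.5 mm) with none of the three items in the box (value of joint zero_key above 0.0045 m and not (horizontal distance between latch and box_in below 0.085 m and z of latch in the frame of box_in below 0.05 m) and not (horizontal distance between swivel and box_in below 0.085 m and z of swivel in the frame of box_in below 0.05 m) and not (horizontal distance between ferrule and box_in below 0.085 m and z of ferrule in the frame of box_in below 0.05 m)), for 0.05 s.
2. the zero key is up again, and latch, swivel and ferrule stand upright on the box floor in one row, released and still, the box seated on the pan (x of latch in the frame of box_in between -0.056 and 0.056 m and y of latch in the frame of box_in between -0.006 and 0.006 m and z of latch in the frame of box_in between -0.004 and 0.005 m and angle between each of latch, swivel, ferrule's own z axis and vertical below 0.12 rad and linear speed of each of latch, swivel, ferrule below 0.03 m/s and x of swivel in the frame of box_in between -0.052 and 0.052 m and y of swivel in the frame of box_in between -0.012 and 0.012 m and z of swivel in the frame of box_in between -0.004 and 0.005 m and x of ferrule in the frame of box_in between -0.05 and 0.05 m and y of ferrule in the frame of box_in between -0.01 and 0.01 m and z of ferrule in the frame of box_in between -0.004 and 0.005 m and contact force between each of latch, swivel, ferrule and the fingers below 0.2 N and horizontal distance between box and pan below 0.006 m and z of box in the frame of pan between -0.004 and 0.004 m and value of joint zero_key below 0.002 m), for 0.2 s.
3. the bar key is pressed fully down (over 4.5 mm) with all three packed (value of joint print_key above 0.0045 m and x of latch in the frame of box_in between -0.056 and 0.056 m and y of latch in the frame of box_in between -0.006 and 0.006 m and z of latch in the frame of box_in between -0.004 and 0.005 m and angle between each of latch, swivel, ferrule's own z axis and vertical below 0.12 rad and linear speed of each of latch, swivel, ferrule below 0.03 m/s and x of swivel in the frame of box_in between -0.052 and 0.052 m and y of swivel in the frame of box_in between -0.012 and 0.012 m and z of swivel in the frame of box_in between -0.004 and 0.005 m and x of ferrule in the frame of box_in between -0.05 and 0.05 m and y of ferrule in the frame of box_in between -0.01 and 0.01 m and z of ferrule in the frame of box_in between -0.004 and 0.005 m and horizontal distance between box and pan below 0.006 m and z of box in the frame of pan between -0.004 and 0.004 m), for 0.05 s.
At the end, for the whole second after the job is handed in: Latch, swivel and ferrule stand in the box: undersides within 5 mm of its inner floor, upright within 0.12 rad, inside its walls, still (under 0.03 m/s); the box is seated on the pan (within 6 mm sideways, 4 mm in height); both keys are up (under 2 mm) (x of latch in the frame of box_in between -0.056 and 0.056 m and y of latch in the frame of box_in between -0.006 and 0.006 m and z of latch in the frame of box_in between -0.004 and 0.005 m and angle between each of latch, swivel, ferrule's own z axis and vertical below 0.12 rad and linear speed of each of latch, swivel, ferrule below 0.03 m/s and x of swivel in the frame of box_in between -0.052 and 0.052 m and y of swivel in the frame of box_in between -0.012 and 0.012 m and z of swivel in the frame of box_in between -0.004 and 0.005 m and x of ferrule in the frame of box_in between -0.05 and 0.05 m and y of ferrule in the frame of box_in between -0.01 and 0.01 m and z of ferrule in the frame of box_in between -0.004 and 0.005 m and horizontal distance between box and pan below 0.006 m and z of box in the frame of pan between -0.004 and 0.004 m and value of joint each of zero_key, print_key below 0.002 m); the robot touches nothing.
It fails at once if the bar key is pressed (over 3 mm) before all three items are packed (value of joint print_key above 0.003 m and not ((horizontal distance between latch and box_in below 0.085 m and z of latch in the frame of box_in below 0.05 m) and (horizontal distance between swivel and box_in below 0.085 m and z of swivel in the frame of box_in below 0.05 m) and (horizontal distance between ferrule and box_in below 0.085 m and z of ferrule in the frame of box_in below 0.05 m))).
It fails at once if the zero key is pressed (over 3 mm) with an item in the box (value of joint zero_key above 0.003 m and ((horizontal distance between latch and box_in below 0.085 m and z of latch in the frame of box_in below 0.05 m) or (horizontal distance between swivel and box_in below 0.085 m and z of swivel in the frame of box_in below 0.05 m) or (horizontal distance between ferrule and box_in below 0.085 m and z of ferrule in the frame of box_in below 0.05 m))).
It fails at once if an item is dropped: it falls free of the fingers faster than 0.7 m/s (about 25 mm) ((linear speed of latch above 0.7 m/s and contact force between latch and the fingers below 0.05 N) or (linear speed of swivel above 0.7 m/s and contact force between swivel and the fingers below 0.05 N) or (linear speed of ferrule above 0.7 m/s and contact force between ferrule and the fingers below 0.05 N)).
It fails at once if a bystander (cleat, shackle, tin) is moved by over 20 mm (distance of any of cleat, shackle, tallow_tin from where it was at the start of the episode above 0.02 m).
It also fails if it takes over 70 s, if anything falls off the work surface, if the arm or the gripper's body presses on something with over 40 N, if the wrist force passes 120 N, or if a joint passes its speed limit or range.

ROBOT

A 6-joint arm with a two-finger parallel gripper is mounted at the origin on the work surface. World frame = base frame: x ahead of the robot, y to its left, z up, the work surface at z = 0. Lengths are in m, angles in rad, forces in N, time in s.
With the tool pointing down it reaches from about 0.375 to 0.975 m from the base axis. Payload 3.8 kg.
Tool frame: the origin (TCP) lies at the very end of the fingers, on their centre line; the grasp point (between the pads) lies 19 mm behind it; z points along the fingers, y is the line along which they close (so a half turn about z gives the same grasp; the last joint's range is limited). The gripper opens to 85 mm and grips with 20 to 120 N. Pads are 22 mm wide; open, the fingers measure 114 mm over their backs; the gripper's body (76 mm by 85 mm) begins 54 mm behind the grasp point. The pads swing forward as they close: fully open they stand 13 mm farther back than shut.
Start: joints at [-0.037, 0.264, 1.604, -0, 1.274, -0.037], TCP at [0.675, -0, 0.201] pointing down, gripper open.
Joint ranges: [-2.63, 2.63], [-0.94, 2.18], [0.31, 2.57], [-1.31, 4.45], [0, 2.66], [-2.55, 2.55]. Speed limits (rad/s): [2.57, 2.57, 3.14, 3.14, 3.14, 3.14].

INTERFACE

Orientations are given as a rotation vector (axis times angle).
In Python, from workcell import read_state, read_camera, calibration, finish_job gives the robot as it stands.
- The arm moves only by the tool step_arm, never from a script. Its argument "commands" is a list of rows, each an object of numbers: "fingers": the gripper's target within -1 to 1 (shut at 1, half-way at 0, fully open at -1); "dx", "dy", "dz": the shift along the tool's x, y, z in m; "roll": the turn about the tool's z in degrees. In form: [{"fingers": .., "dx": .., "dy": .., "dz": .., "roll": ..}, ...]. A call has 1 to 8 rows; each row is the pose to reach, as a shift and turn from the pose commanded when the call began, along the tool's axes at that moment; what a row does not reach only later rows make up. A row lasts 1/8 s, in which the tool goes at most 62.5 mm and 10.7 degrees, less where a joint would pass 70% of its speed; a pose out of reach is approached as far as the arm can. A call with a gripper value outside its range is refused whole. The fingers move at their own pace and stop on an object; "squeeze" is the grip in N (left out, the last holds). Time passes only in rows, so rows that repeat a pose let the fingers close. It gives the time, the measured TCP pose, the force, the opening and the grip force at its end, in the units of the state.
- read_state(): the state, without advancing time (a new reading comes with each control period).
- read_camera(name): name is "scene" or "side" or "wrist"; returns (picture, depth): 480x640x3 uint8, blue, green, red; 480x640 float32, m along the optical axis (not along the pixel's ray), 0 where there is no reading.
- calibration(name): a dict with "intrinsics" (3x3 intrinsics, pixels), "world_to_cam" (4x4, takes a point from world to camera coordinates). Camera axes: x right, y up, looking along -z (the intrinsics and any distortion apply to the point x, -y, -z); pixel columns grow to the right and rows downward; lengths in m; the calibration is good to about 2 mm. A picture is of the moment at which its call begins: read the wrist's pose just before it. calibration takes no time and is no camera call; for the wrist camera it gives the pose at the moment of the call.
- finish_job(): hands the job in; it is judged then, once.
The state is a dict: "time": time; "q": joint angles; "joint_vel": joint speeds; "joint_torque": joint torques, N m; "tool_pos": TCP position; "tcp_rot": TCP orientation; "wrist_force": force on the tool from outside, world axes, zero at the start; "torque": the same for the moment, N m; "width": opening from 0.0 (shut) to 1.0 (fully open); "grip_force": force on a finger pad.
Only numpy, scipy, OpenCV 4.12 (cv2) and the standard library are available. Lean on these libraries where they do the work, as an engineer would, in place of code of your own. Each camera call takes 0.05 s, during which the arm holds its last target. There are 200 camera calls.

## Working session

There is one attempt and no reset: what is moved stays moved. The work goes in short steps, Python scripts to look and compute and a tool call to move; the robot and the scene stay as the last step left them, time stands still between calls to the robot, and variables do not carry over. Pictures are saved under pics/ and viewed, at most 10 in all, crops included, and the job is handed in when it is done.

Besides the shell and the picture viewer there is one more tool, called after "Emit:" as name(argument=value, ...), one argument or row to a line, values as JSON. step_arm: Moves the arm, as the interface text tells. Its arguments: {"type":"object","properties":{"commands":{"type":"array","items":{"type":"object","properties":{"fingers":{"type":"number"},"dx":{"type":"number"},"dy":{"type":"number"},"dz":{"type":"number"},"roll":{"type":"number"}}}},"squeeze":{"type":"number"}},"required":["commands"]}

```bash
mkdir -p pics
cat > h.py <<'E'
import numpy as np, cv2
from workcell import read_state, read_camera, calibration, finish_job
def cloud(name):
    c=calibration(name); p,d=read_camera(name); K=np.array(c["intrinsics"]); T=np.array(c["world_to_cam"])
    v,u=np.mgrid[0:480,0:640]
    X=np.stack([(u-K[0,2])/K[0,0]*d,-(v-K[1,2])/K[1,1]*d,-d],-1)
    W=(X-T[:3,3])@T[:3,:3]
    W[d<=0]=np.nan
    return p,W
E
python3 - <<'E'
from h import *
s=read_state(); print(s['time'],s['tool_pos'],s['tcp_rot'],s['width'])
for n in("scene","side"):
    p,W=cloud(n); cv2.imwrite(f"pics/{n}0.png",p); np.save(f"{n}0.npy",W); c=calibration(n); print(n,{k:(v if k not in("intrinsics","world_to_cam") else np.round(v,3).tolist()) for k,v in c.items()})
E
```

```text
0.0 [6.74169448e-01 3.48589249e-05 1.99836836e-01] [-2.22019301 -2.22026516  0.00244387] 1.0032507248021718
scene {'intrinsics': [[564.677, 0.0, 310.024], [0.0, 564.677, 237.652], [0.0, 0.0, 1.0]], 'world_to_cam': [[-0.002, 1.0, -0.013, 0.071], [-0.708, 0.007, 0.707, 0.342], [0.707, 0.011, 0.708, -1.436], [0.0, 0.0, 0.0, 1.0]]}
side {'intrinsics': [[527.049, 0.0, 321.73], [0.0, 527.049, 242.571], [0.0, 0.0, 1.0]], 'world_to_cam': [[0.944, -0.331, -0.012, -0.575], [0.23, 0.629, 0.742, -0.13], [-0.238, -0.703, 0.67, -0.935], [0.0, 0.0, 0.0, 1.0]]}
```

View pics/scene0.png

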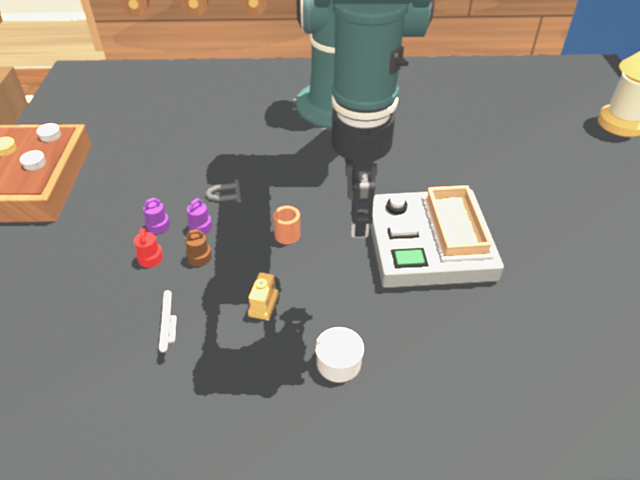

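View pics/side0.png

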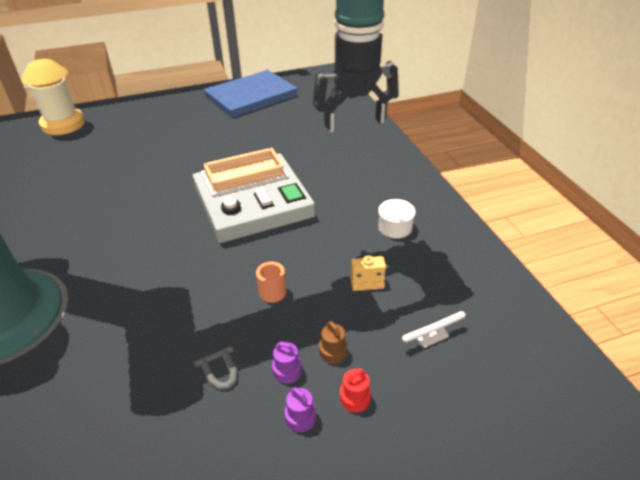

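Candidates for the swivel in the scene view: bronze (198,248), purple (155,215) and (199,215), red (148,248). I choose the bronze one, which is (333,343) in the side view. The latch is at (263,297), the ferrule at (287,225), the zero key at (397,205) and the bar key at (403,233).

```bash
cat > m.py <<'E'
from h import *
from scipy.optimize import least_squares
S=np.load("scene0.npy");D=np.load("side0.npy")
def pts(W,x0,y0,x1,y1,zl,zh):
    P=W[y0:y1,x0:x1].reshape(-1,3);return P[(P[:,2]>zl)&(P[:,2]<zh)]
def circ(P,r):
    f=least_squares(lambda c:np.hypot(P[:,0]-c[0],P[:,1]-c[1])-r,P[:,:2].mean(0),loss='soft_l1',f_scale=.001);return np.round(f.x,4),round(float(np.abs(f.fun).mean()),4),len(P)
def both(name,a,b,zl,zh,r):
    for n,P in(("sc",pts(S,*a,zl,zh)),("sd",pts(D,*b,zl,zh))):print(name,n,circ(P,r))
a=(182,225,215,270);b=(315,318,350,366)
both("swivel barrel",a,b,.026,.048,.019)
both("swivel foot",a,b,.005,.018,.023)
for n,P in(("sc",pts(S,*a,.057,.09)),("sd",pts(D,*b,.057,.09))):
    w,V=np.linalg.eigh(np.cov(P[:,:2].T));print("eye",n,P.mean(0).round(4),P[:,2].max().round(4),len(P),"dir",V[:,1].round(3),np.sqrt(w).round(4))
a=(270,203,305,246);b=(253,260,290,303)
both("ferrule",a,b,.005,.045,.025)
for n,W,r in(("sc",S,a),("sd",D,b)):
    P=pts(W,*r,.05,.065);print("ferr top",circ(P,.022),np.median(P[:,2]).round(4))
for n,W,r in(("sc",S,(245,270,282,322)),("sd",D,(345,248,392,294))):
    P=pts(W,*r,.046,.0545);rect=cv2.minAreaRect((P[:,:2]*1000).astype(np.float32));print("latch housing top",n,rect,len(P),np.median(P[:,2]))
    P=pts(W,*r,.057,.07);print("boss",P.mean(0),len(P))
    P=pts(W,*r,.02,.0545);rect=cv2.minAreaRect((P[:,:2]*1000).astype(np.float32));print("latch housing all",n,rect,len(P))
for n,W,r in(("sc",S,(425,183,492,255)),("sd",D,(200,148,290,192))):
    P=pts(W,*r,.070,.085);rect=cv2.minAreaRect((P[:,:2]*1000).astype(np.float32));print("box rim",n,rect,len(P),np.median(P[:,2]))
for n,W,r in(("sc",S,(385,192,412,218)),("sd",D,(220,194,243,215)),("sc",S,(385,222,424,243)),("sd",D,(252,186,277,210))):
    P=pts(W,*r,.03,.09);print("key",n,np.percentile(P[:,2],[5,50,80,90,95,99]).round(4))
    P=P[P[:,2]>np.percentile(P[:,2],97)-.003];print("  top c",P.mean(0).round(4),np.ptp(P,axis=0).round(4),len(P), cv2.minAreaRect((P[:,:2]*1000).astype(np.float32)))
for n,W,r in(("sc",S,(365,180,505,290)),("sd",D,(185,150,320,245))):
    P=pts(W,*r,.01,.05);print("scale",n,cv2.minAreaRect((P[:,:2]*1000).astype(np.float32)))
# layout extents, all things
for n,W,r in(("tin",S,(310,325,370,385)),("cleat",S,(155,285,180,355)),("shackle",S,(203,178,245,206)),("purpA",S,(185,195,213,232)),("purpB",S,(142,195,170,232)),("red",S,(134,228,163,268))):
    P=pts(W,*r,.006,.09);print(n,P.min(0).round(3),P.max(0).round(3))
E
python3 m.py
python3 - <<'E'
import cv2,numpy as np
a=cv2.imread("pics/scene0.png")[185:330,125:310];b=cv2.imread("pics/side0.png")[240:440,200:440]
a=cv2.resize(a,(400,400*145//185));b=cv2.resize(b,(400,333));b=b[:a.shape[0]]
cv2.imwrite("pics/c1.png",np.hstack([a,b]))
E
```

```text
swivel barrel sc (array([ 0.5326, -0.277 ]), 0.0009, 180)
swivel barrel sd (array([ 0.5318, -0.2752]), 0.0005, 199)
swivel foot sc (array([ 0.5311, -0.2768]), 0.0151, 188)
swivel foot sd (array([ 0.5315, -0.2753]), 0.0009, 133)
eye sc [ 0.5352 -0.2762  0.0668] 0.0736 85 dir [-0.26   0.966] [0.002  0.0089]
eye sd [ 0.531  -0.279   0.0679] 0.0751 96 dir [-0.3    0.954] [0.0019 0.0086]
ferrule sc (array([ 0.4749, -0.1133]), 0.0023, 534)
ferrule sd (array([ 0.4729, -0.1128]), 0.0023, 599)
ferr top (array([ 0.4766, -0.1136]), 0.0017, 224) 0.054
ferr top (array([ 0.4725, -0.1145]), 0.0015, 281) 0.0549
latch housing top sc ((647.8025512695312, -149.0794219970703), (26.751176834106445, 61.03013229370117), 76.7863998413086) 370 0.051698091256959025
boss [ 0.64814248 -0.14900773  0.05993135] 75
latch housing all sc ((647.982177734375, -149.11788940429688), (26.757442474365234, 61.39395523071289), 76.75941467285156) 630
latch housing top sd ((644.5940551757812, -149.54989624023438), (30.65260124206543, 57.965118408203125), 77.3895263671875) 327 0.05225213008547022
boss [ 0.64486072 -0.14968057 
[... 1085 characters left out ...]
 0.0644]
  top c [0.516  0.1011 0.0623] [0.0214 0.0499 0.005 ] 120 ((516.2223510742188, 100.97319793701172), (19.471147537231445, 50.05050277709961), 3.0398097038269043)
scale sc ((505.1139221191406, 155.8150634765625), (215.45614624023438, 211.06361389160156), 4.1320414543151855)
scale sd ((502.91131591796875, 154.0609588623047), (210.36561584472656, 212.1740264892578), 3.8470187187194824)
tin [ 0.729 -0.059  0.006] [0.801 0.013 0.05 ]
cleat [ 0.64  -0.318  0.006] [ 0.761 -0.291  0.039]
shackle [ 0.314 -0.287  0.006] [ 0.442 -0.212  0.053]
purpA [ 0.364 -0.308  0.007] [ 0.537 -0.263  0.074]
purpB [ 0.432 -0.393  0.007] [ 0.537 -0.348  0.075]
red [ 0.462 -0.391  0.006] [ 0.559 -0.346  0.075]
```

View pics/c1.png

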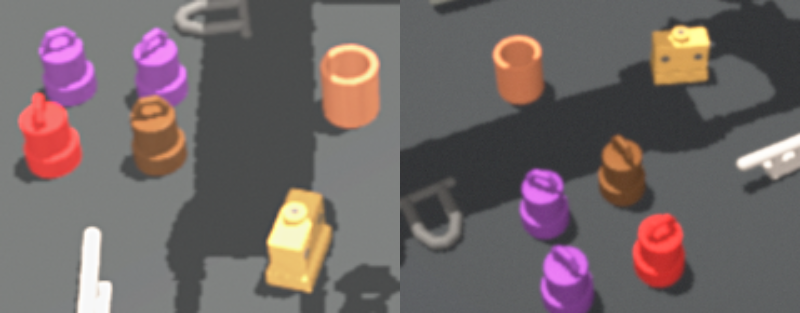

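The crop confirms the choice: the bronze swivel is at about (157,130) left and (622,175) right, clear of the purple and red ones. Now I'll check the fingertip geometry against the TCP.

```bash
cat > t.py <<'E'
from h import *
for n in("scene","side"):
    W=np.load(n+"0.npy");P=W.reshape(-1,3);ok=(np.abs(P[:,0]-.674)<.075)&(np.abs(P[:,1])<.05)&(P[:,2]>.15)&(P[:,2]<.26);P=P[ok]
    print(n,len(P),P[:,2].min())
    for lo in np.arange(.17,.25,.01):
        Q=P[(P[:,2]>=lo)&(P[:,2]<lo+.01)]
        for s in(-1,1):
            R=Q[s*(Q[:,0]-.674)>0]
            if len(R)>3:print(" z%.2f"%lo,s,"x",R[:,0].min().round(4),R[:,0].max().round(4),"y",R[:,1].min().round(4),R[:,1].max().round(4),len(R))
E
python3 t.py
```

```text
scene 107 0.24489042619633608
 z0.24 1 x 0.7231 0.7299 y -0.0102 0.0109 21
side 142 0.24418782904807668
 z0.24 -1 x 0.625 0.6314 y -0.0111 0.0005 12
 z0.24 1 x 0.716 0.7219 y -0.0115 0.012 22
```

Emit:
step_arm(
  commands=[
    {"fingers":1,"roll":10},
    {"fingers":1,"roll":20},
    {"fingers":1,"roll":30},
    {"fingers":1,"roll":40},
    {"fingers":1,"roll":50},
    {"fingers":1,"roll":60},
    {"fingers":1,"roll":70},
    {"fingers":1,"roll":80},
  ],
  squeeze=40,
)

```text
invalid input
```

Emit:
step_arm(
  commands=[
    {"fingers":1,"dx":0,"dy":0,"dz":0,"roll":10},
    {"fingers":1,"dx":0,"dy":0,"dz":0,"roll":20},
    {"fingers":1,"dx":0,"dy":0,"dz":0,"roll":30},
    {"fingers":1,"dx":0,"dy":0,"dz":0,"roll":40},
    {"fingers":1,"dx":0,"dy":0,"dz":0,"roll":50},
    {"fingers":1,"dx":0,"dy":0,"dz":0,"roll":60},
    {"fingers":1,"dx":0,"dy":0,"dz":0,"roll":70},
    {"fingers":1,"dx":0,"dy":0,"dz":0,"roll":80},
  ],
  squeeze=40,
)

```text
time: 1.1
tool_pos: [0.6745, -0.0, 0.2004]
tcp_rot: [-3.13, -0.265, 0.002]
wrist_force: [0.3, 0.1, 0.7]
width: 0.003
grip_force: 0.0
```

```bash
cat >> h.py <<'E'
def proj(name,X):
    c=calibration(name);K=np.array(c["intrinsics"]);T=np.array(c["world_to_cam"]);p=T[:3,:3]@np.array(X)+T[:3,3];return (K[0,0]*p[0]/-p[2]+K[0,2],K[1,2]-K[1,1]*p[1]/-p[2]*1.0)
def go(x,y,z):
    "shift in tool axes from the present TCP to world (x,y,z); also tool y yaw"
    from scipy.spatial.transform import Rotation as R
    s=read_state();M=R.from_rotvec(s['tcp_rot']).as_matrix()
    d=M.T@(np.array([x,y,z])-s['tool_pos']);print("shift",(d*1000).round(1),"mm; tool y yaw",np.degrees(np.arctan2(M[1,1],M[0,1])).round(2),"tcp",np.round(s['tool_pos'],4))
E
python3 - <<'E'
from h import *
for sx in(-1,1):
  for z in (.2,.213):print(sx,z,np.round(proj("side",[.6742+sx*.0425,0,z])),np.round(proj("scene",[.6742+sx*.0425,0,z])))
go(.4485,.0964,.09)
E
```

```text
-1 0.2 [332. 152.] [354. 213.]
-1 0.213 [332. 145.] [355. 207.]
1 0.2 [375. 143.] [358. 255.]
1 0.213 [376. 137.] [358. 248.]
shift [-206.4 -133.   110.7] mm; tool y yaw -80.33 tcp [ 0.6745 -0.      0.2004]
```

Run:
```python
from h import *
o=[]
for n in("scene","side"):
    p,W=cloud(n); q=proj(n,read_state()['tool_pos']); q=(int(round(q[0])),int(round(q[1]))); print(n,q)
    b=cv2.imread(f"pics/{n}0.png")
    for im,m in((p.copy(),1),(b,0)):
        cv2.circle(im,q,1,(0,0,255),-1); c=im[q[1]-80:q[1]+40,q[0]-60:q[0]+60]; o.append(cv2.resize(c,(300,300),interpolation=cv2.INTER_NEAREST))
cv2.imwrite("pics/tip.png",np.vstack([np.hstack(o[:2]),np.hstack(o[2:])]))
```

```text
scene (356, 233)
side (354, 147)
```

View pics/tip.png

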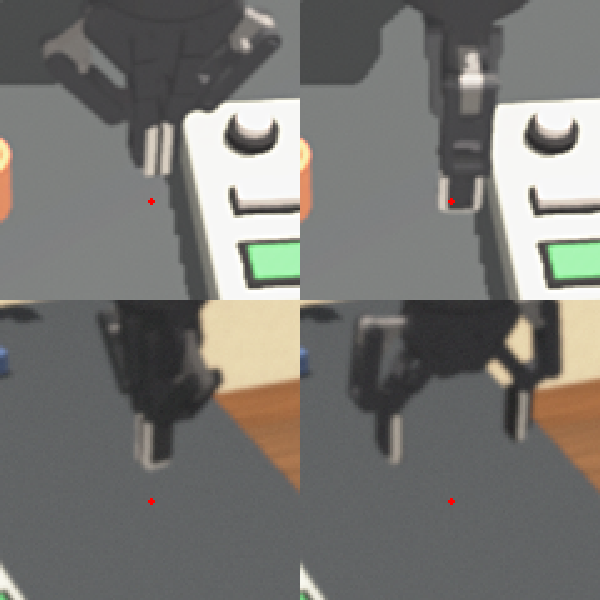

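The picture shows the closed tips about 11 px (scene) and 14 px (side) above the projected TCP, at image points (152,174) and (152,465) of the tip crop. I'll check the depth there.

Run:
```python
from h import *
s=read_state();print(s['q'],s['tool_pos'])
for n in("scene","side"):
    p,W=cloud(n);P=W.reshape(-1,3);ok=(np.hypot(P[:,0]-.674,P[:,1])<.08)&(P[:,2]>.1)&(P[:,2]<.3);P=P[ok]
    print(n,len(P))
    for lo in np.arange(.2,.3,.01):
        Q=P[(P[:,2]>=lo)&(P[:,2]<lo+.01)]
        if len(Q):print(" %.2f"%lo,len(Q),Q.min(0).round(4),Q.max(0).round(4))
    q=np.round(proj(n,s['tool_pos'])).astype(int)
    print(W[q[1]-20:q[1]+1:2,q[0]-2:q[0]+5:3].round(3).tolist())
```

```text
[-3.68916231e-02  2.64410914e-01  1.60477167e+00 -9.01694707e-06
  1.27366987e+00  1.35973506e+00] [6.74559351e-01 1.68092267e-05 2.00418000e-01]
scene 1322
 0.23 50 [ 0.6801 -0.0106  0.2316] [0.6882 0.0119 0.2399]
 0.24 109 [ 0.6708 -0.0146  0.2401] [0.6896 0.0144 0.25  ]
 0.25 115 [ 0.6756 -0.0136  0.2502] [0.6891 0.0137 0.26  ]
 0.26 105 [ 0.6713 -0.0137  0.2601] [0.6891 0.0146 0.2697]
 0.27 182 [ 0.6663 -0.0284  0.2702] [0.6946 0.0351 0.28  ]
 0.28 451 [ 0.6605 -0.0378  0.28  ] [0.6948 0.0421 0.29  ]
 0.29 310 [ 0.6601 -0.0457  0.29  ] [0.6967 0.0492 0.3   ]
[[[0.685, -0.006, 0.25], [0.688, -0.002, 0.252], [0.686, 0.003, 0.251]], [[0.683, -0.005, 0.244], [0.686, -0.001, 0.247], [0.686, 0.003, 0.247]], [[0.686, -0.005, 0.243], [0.686, -0.001, 0.243], [0.686, 0.003, 0.243]], [[0.684, -0.005, 0.238], [0.686, -0.001, 0.239], [0.686, 0.003, 0.239]], [[0.687, -0.005, 0.237], [0.687, -0.001, 0.236], [0.685, 0.003, 0.235]], [[0.687, -0.005, 0.233], [0.442, 0.024, -0.001], [0.441, 0.03, -0.002]], [[0.447, 0.018, -0.001], [0.448, 0.023, -0.001], [0.448, 0.029, 0.0]], [[0.454, 0.017, 0.0], 
[... 749 characters left out ...]
6, -0.006, 0.243], [0.671, -0.01, 0.244], [0.675, -0.012, 0.244]], [[0.666, -0.007, 0.239], [0.67, -0.011, 0.241], [0.676, -0.011, 0.239]], [[0.666, -0.009, 0.236], [0.672, -0.007, 0.233], [0.833, 0.352, 0.003]], [[0.816, 0.351, 0.002], [0.826, 0.354, -0.002], [0.832, 0.348, 0.001]], [[0.812, 0.342, 0.002], [0.82, 0.34, 0.001], [0.828, 0.339, 0.0]], [[0.807, 0.329, 0.004], [0.816, 0.331, 0.001], [0.824, 0.33, -0.0]], [[0.806, 0.326, 0.001], [0.812, 0.321, 0.002], [0.818, 0.316, 0.004]], [[0.801, 0.314, 0.002], [0.81, 0.315, -0.0], [0.816, 0.31, 0.001]], [[0.797, 0.303, 0.004], [0.804, 0.299, 0.004], [0.813, 0.302, 0.001]], [[0.795, 0.299, 0.0], [0.803, 0.298, -0.001], [0.809, 0.291, 0.002]]]
```

Both cameras put the shut tips at z≈0.232 with the reported TCP at 0.200, so the tips may really be about 31 mm short. I'll approach the key gently and let the contact decide.

Emit:
step_arm(
  commands=[
    {"fingers":1,"dx":-0.04,"dy":-0.027,"dz":0,"roll":5.6},
    {"fingers":1,"dx":-0.08,"dy":-0.053,"dz":0,"roll":5.6},
    {"fingers":1,"dx":-0.12,"dy":-0.08,"dz":0.02,"roll":5.6},
    {"fingers":1,"dx":-0.16,"dy":-0.107,"dz":0.05,"roll":5.6},
    {"fingers":1,"dx":-0.207,"dy":-0.133,"dz":0.08,"roll":5.6},
    {"fingers":1,"dx":-0.207,"dy":-0.133,"dz":0.11,"roll":5.6},
    {"fingers":1,"dx":-0.207,"dy":-0.133,"dz":0.11,"roll":5.6},
  ],
)

```text
time: 2.17
tool_pos: [0.4451, 0.0949, 0.089]
tcp_rot: [3.138, 0.125, -0.008]
wrist_force: [0.3, 0.7, 0.9]
width: -0.003
grip_force: 0.0
```

Run:
```python
from h import *
go(.448,.0963,.075)
o=[]
for n in("scene","side"):
    p,W=cloud(n);P=W.reshape(-1,3);ok=(np.hypot(P[:,0]-.448,P[:,1]-.096)<.018)&(P[:,2]>.085)&(P[:,2]<.15);P=P[ok];print(n,len(P),P.min(0).round(4),P.max(0).round(4))
    c=p[130:290,320:480] if n=="scene" else p[130:290,160:320]; o.append(cv2.resize(c,(400,400)))
cv2.imwrite("pics/key.png",np.hstack(o))
```

```text
shift [ 3.1 -1.2 14. ] mm; tool y yaw -85.44 tcp [0.4451 0.0949 0.089 ]
scene 183 [0.4412 0.0808 0.1185] [0.4601 0.1087 0.15  ]
side 133 [0.4363 0.0788 0.1221] [0.4593 0.1034 0.1498]
```

View pics/key.png

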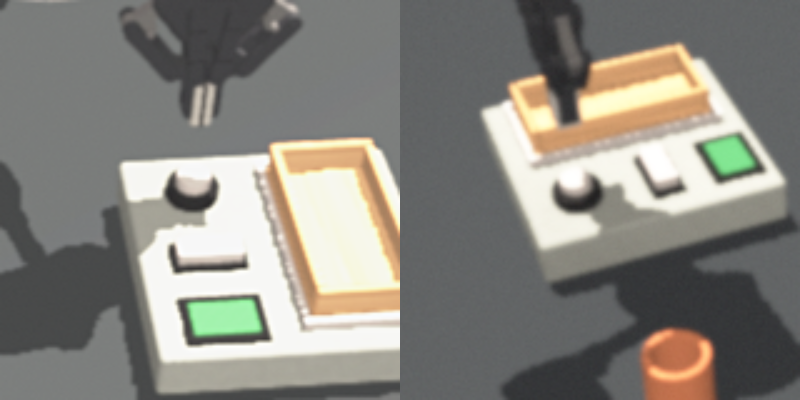

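The picture shows the gripper tip above the zero key, at (200,122) and (565,122), and the tip depth is again about 30 mm above the TCP. The key is at (192,188) and (577,188). Contact is expected at TCP z ≈ 0.037.

Emit:
step_arm(
  commands=[
    {"fingers":1,"dx":0.003,"dy":-0.001,"dz":0.015,"roll":0},
    {"fingers":1,"dx":0.003,"dy":-0.001,"dz":0.03,"roll":0},
    {"fingers":1,"dx":0.003,"dy":-0.001,"dz":0.042,"roll":0},
    {"fingers":1,"dx":0.003,"dy":-0.001,"dz":0.048,"roll":0},
    {"fingers":1,"dx":0.003,"dy":-0.001,"dz":0.048,"roll":0},
  ],
)

```text
time: 2.9
tool_pos: [0.4503, 0.0961, 0.0424]
tcp_rot: [3.139, 0.121, -0.003]
wrist_force: [-0.4, -0.5, 0.4]
width: 0.001
grip_force: 0.0
```

Emit:
step_arm(
  commands=[
    {"fingers":1,"dx":0,"dy":0,"dz":0.002,"roll":0},
    {"fingers":1,"dx":0,"dy":0,"dz":0.004,"roll":0},
    {"fingers":1,"dx":0,"dy":0,"dz":0.006,"roll":0},
    {"fingers":1,"dx":0,"dy":0,"dz":0.006,"roll":0},
  ],
)

```text
time: 3.4
tool_pos: [0.4508, 0.0963, 0.0371]
tcp_rot: [3.139, 0.121, -0.0]
wrist_force: [0.7, 0.8, 0.2]
width: -0.002
grip_force: 0.0
```

Emit:
step_arm(
  commands=[
    {"fingers":1,"dx":-0.001,"dy":0,"dz":0.002,"roll":0},
    {"fingers":1,"dx":-0.001,"dy":0,"dz":0.003,"roll":0},
    {"fingers":1,"dx":-0.001,"dy":0,"dz":0.003,"roll":0},
  ],
)

```text
time: 3.78
tool_pos: [0.4506, 0.0963, 0.0345]
tcp_rot: [-3.139, -0.121, -0.002]
wrist_force: [1.0, -0.0, 1.5]
width: 0.001
grip_force: 1.1
```

Contact has begun (1.5 N), which confirms the 30 mm offset.

Emit:
step_arm(
  commands=[
    {"fingers":1,"dx":0,"dy":0,"dz":0.002,"roll":0},
    {"fingers":1,"dx":0,"dy":0,"dz":0.004,"roll":0},
    {"fingers":1,"dx":0,"dy":0,"dz":0.004,"roll":0},
  ],
)

```text
time: 4.15
tool_pos: [0.4506, 0.0963, 0.0309]
tcp_rot: [-3.139, -0.121, -0.001]
wrist_force: [-0.6, 0.2, 6.3]
width: -0.005
grip_force: 3.5
```

Emit:
step_arm(
  commands=[
    {"fingers":1,"dx":0,"dy":0,"dz":0.002,"roll":0},
    {"fingers":1,"dx":0,"dy":0,"dz":0.002,"roll":0},
  ],
)

```text
time: 4.4
tool_pos: [0.4507, 0.0963, 0.0305]
tcp_rot: [3.139, 0.121, 0.001]
wrist_force: [-6.2, -1.8, 21.7]
width: 0.004
grip_force: 10.5
```

Bottomed out at 21.7 N, with z stopped, so the zero key is fully down. Now I'll lift off.

Emit:
step_arm(
  commands=[
    {"fingers":1,"dx":0,"dy":0,"dz":-0.015,"roll":0},
    {"fingers":1,"dx":0,"dy":0,"dz":-0.05,"roll":0},
    {"fingers":1,"dx":0,"dy":0,"dz":-0.1,"roll":0},
    {"fingers":0,"dx":0,"dy":0,"dz":-0.15,"roll":0},
    {"fingers":0,"dx":0,"dy":0,"dz":-0.17,"roll":0},
    {"fingers":-1,"dx":0,"dy":0,"dz":-0.17,"roll":0},
  ],
)

```text
time: 5.15
tool_pos: [0.4507, 0.0964, 0.1997]
tcp_rot: [-3.139, -0.121, -0.004]
wrist_force: [0.0, -0.1, -0.9]
width: 0.634
grip_force: 0.0
```

Run:
```python
from h import *
for n in("scene","side"):
    P=np.load(n+"0.npy").reshape(-1,3);P=P[(np.abs(P[:,0]-.674)<.03)&(np.abs(P[:,1])<.05)&(P[:,2]>.15)&(P[:,2]<.45)]
    print(n,[(round(z,2),int(((P[:,2]>=z)&(P[:,2]<z+.01)).sum())) for z in np.arange(.2,.36,.01)], np.sort(P[:,2])[:5].round(3))
go(.6465,-.1493,.11)
```

```text
scene [(np.float64(0.2), 0), (np.float64(0.21), 0), (np.float64(0.22), 0), (np.float64(0.23), 0), (np.float64(0.24), 0), (np.float64(0.25), 0), (np.float64(0.26), 0), (np.float64(0.27), 0), (np.float64(0.28), 0), (np.float64(0.29), 0), (np.float64(0.3), 0), (np.float64(0.31), 12), (np.float64(0.32), 102), (np.float64(0.33), 144), (np.float64(0.34), 4), (np.float64(0.35), 9)] [0.312 0.312 0.315 0.315 0.315]
side [(np.float64(0.2), 0), (np.float64(0.21), 0), (np.float64(0.22), 0), (np.float64(0.23), 0), (np.float64(0.24), 0), (np.float64(0.25), 0), (np.float64(0.26), 0), (np.float64(0.27), 0), (np.float64(0.28), 0), (np.float64(0.29), 0), (np.float64(0.3), 76), (np.float64(0.31), 176), (np.float64(0.32), 176), (np.float64(0.33), 245), (np.float64(0.34), 170), (np.float64(0.35), 33)] [0.303 0.304 0.304 0.304 0.304]
shift [176.1 260.   90.1] mm; tool y yaw -85.6 tcp [0.4507 0.0964 0.1997]
```

The body begins 73 mm above the real tip, so the whole tool is simply shifted up 30.5 mm. Latch next.

Emit:
step_arm(
  commands=[
    {"fingers":-1,"dx":0.022,"dy":0.033,"dz":0,"roll":-9},
    {"fingers":-1,"dx":0.044,"dy":0.065,"dz":0,"roll":-18},
    {"fingers":-1,"dx":0.066,"dy":0.098,"dz":0,"roll":-27},
    {"fingers":-1,"dx":0.088,"dy":0.13,"dz":0,"roll":-36},
    {"fingers":-1,"dx":0.11,"dy":0.163,"dz":0,"roll":-45},
    {"fingers":-1,"dx":0.132,"dy":0.195,"dz":0,"roll":-54},
    {"fingers":-1,"dx":0.154,"dy":0.228,"dz":0.02,"roll":-63},
    {"fingers":-1,"dx":0.176,"dy":0.26,"dz":0.04,"roll":-72.4},
  ],
)

```text
time: 6.15
tool_pos: [0.6444, -0.1502, 0.1548]
tcp_rot: [-2.454, -1.956, 0.004]
wrist_force: [0.3, 0.2, 0.4]
width: 1.001
grip_force: 0.0
```

Emit:
step_arm(
  commands=[
    {"fingers":-1,"dx":0,"dy":0,"dz":0.02,"roll":0},
    {"fingers":-1,"dx":0,"dy":0,"dz":0.04,"roll":0},
    {"fingers":-1,"dx":0,"dy":0,"dz":0.04,"roll":0},
  ],
)

```text
time: 6.52
tool_pos: [0.6422, -0.1479, 0.1144]
tcp_rot: [-2.458, -1.948, 0.006]
wrist_force: [0.3, 1.0, 0.5]
width: 0.998
grip_force: 0.0
```

Run:
```python
from h import *
go(.6465,-.1493,-.006)
p,W=cloud("wrist");cv2.imwrite("pics/w1.png",p)
P=W.reshape(-1,3);Q=P[(P[:,2]>.046)&(P[:,2]<.0545)&(np.hypot(P[:,0]-.6465,P[:,1]+.149)<.045)];print(len(Q),cv2.minAreaRect((Q[:,:2]*1000).astype(np.float32)),np.median(Q[:,2]))
```

```text
shift [ -0.4   5.4 120.3] mm; tool y yaw -13.2 tcp [ 0.6422 -0.1479  0.1144]
2680 ((645.5196533203125, -150.6860809326172), (26.5081729888916, 58.2333984375), 76.00422668457031) 0.05233635222242522
```

View pics/w1.png

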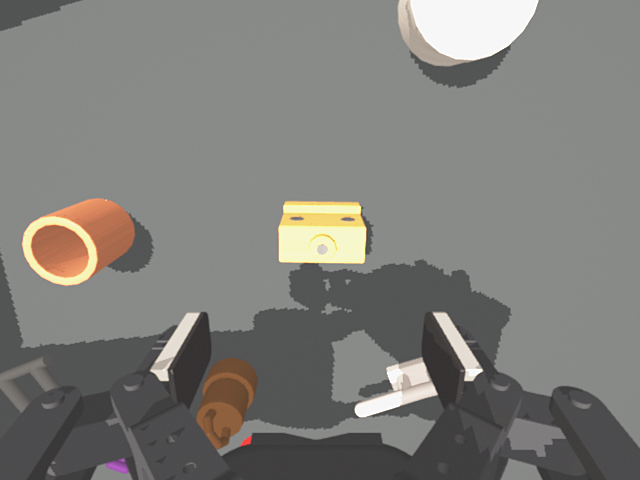

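The wrist view shows the latch at (322,240), aligned with the fingers, and gives (0.6455, -0.1507) with yaw -14°. That agrees with the other cameras. I'll go partway down, let it settle, then correct.

Emit:
step_arm(
  commands=[
    {"fingers":-1,"dx":0,"dy":0,"dz":0.03,"roll":0},
    {"fingers":-1,"dx":0,"dy":0,"dz":0.06,"roll":0},
    {"fingers":-1,"dx":0,"dy":0,"dz":0.06,"roll":0},
    {"fingers":-1,"dx":0,"dy":0,"dz":0.06,"roll":0},
  ],
)

```text
time: 7.08
tool_pos: [0.6465, -0.1494, 0.0602]
tcp_rot: [2.46, 1.951, 0.002]
wrist_force: [-0.4, -0.5, 0.9]
width: 1.001
grip_force: 0.0
```

Run:
```python
from h import *
go(.646,-.150,-.006)
```

```text
shift [-0.7 -0.6 66.2] mm; tool y yaw -13.18 tcp [ 0.6465 -0.1494  0.0602]
```

Emit:
step_arm(
  commands=[
    {"fingers":-1,"dx":-0.0005,"dy":-0.0005,"dz":0.025,"roll":0.4},
    {"fingers":-1,"dx":-0.0005,"dy":-0.0005,"dz":0.05,"roll":0.4},
    {"fingers":-1,"dx":-0.0005,"dy":-0.0005,"dz":0.066,"roll":0.4},
    {"fingers":-1,"dx":-0.0005,"dy":-0.0005,"dz":0.066,"roll":0.4},
    {"fingers":1,"dx":-0.0005,"dy":-0.0005,"dz":0.066,"roll":0.4},
    {"fingers":1,"dx":-0.0005,"dy":-0.0005,"dz":0.066,"roll":0.4},
    {"fingers":1,"dx":-0.0005,"dy":-0.0005,"dz":0.066,"roll":0.4},
    {"fingers":1,"dx":-0.0005,"dy":-0.0005,"dz":0.066,"roll":0.4},
  ],
  squeeze=50,
)

```text
time: 8.07
tool_pos: [0.6463, -0.1503, -0.006]
tcp_rot: [2.467, 1.941, 0.003]
wrist_force: [1.1, 0.6, 6.3]
width: 0.67
grip_force: 56.8
```

Emit:
step_arm(
  commands=[
    {"fingers":1,"dx":0,"dy":0,"dz":-0.015,"roll":0},
    {"fingers":1,"dx":0,"dy":0,"dz":-0.04,"roll":0},
    {"fingers":1,"dx":0,"dy":0,"dz":-0.08,"roll":0},
    {"fingers":1,"dx":0,"dy":0,"dz":-0.12,"roll":0},
    {"fingers":1,"dx":0,"dy":0,"dz":-0.15,"roll":0},
    {"fingers":1,"dx":0,"dy":0,"dz":-0.15,"roll":0},
  ],
)

```text
time: 8.82
tool_pos: [0.6467, -0.1504, 0.1456]
tcp_rot: [2.465, 1.94, 0.005]
wrist_force: [0.2, -0.6, -4.3]
width: 0.665
grip_force: 55.9
```

Run:
```python
from h import *
c,s=np.cos(np.radians(4.1)),np.sin(np.radians(4.1))
x,y=.501-.0515*c,.2007-.0515*s;print(x,y);go(x,y,.12)
st=read_state()
p,W=cloud("wrist");P=W.reshape(-1,3)
t=st['tool_pos'];Q=P[(np.hypot(P[:,0]-t[0],P[:,1]-t[1])<.045)];
h,e=np.histogram(Q[:,2],np.arange(.1,.3,.004));print([(round(a,3),int(b)) for a,b in zip(e,h) if b>60])
```

```text
0.4496317996790564 0.19701788161686667
shift [ 291.4 -273.4   23.9] mm; tool y yaw -13.6 tcp [ 0.6467 -0.1504  0.1456]
[(np.float64(0.152), 291), (np.float64(0.156), 391), (np.float64(0.16), 420), (np.float64(0.164), 1795), (np.float64(0.168), 494), (np.float64(0.172), 535), (np.float64(0.176), 575), (np.float64(0.18), 616), (np.float64(0.184), 812), (np.float64(0.188), 1018), (np.float64(0.192), 1096), (np.float64(0.196), 1187), (np.float64(0.2), 5170), (np.float64(0.204), 4304), (np.float64(0.208), 1837), (np.float64(0.212), 1601), (np.float64(0.216), 1096), (np.float64(0.22), 431), (np.float64(0.224), 955), (np.float64(0.228), 1127), (np.float64(0.232), 2565), (np.float64(0.236), 701), (np.float64(0.24), 221), (np.float64(0.244), 1020), (np.float64(0.248), 2768), (np.float64(0.252), 3358), (np.float64(0.256), 4182), (np.float64(0.26), 3057), (np.float64(0.264), 1531)]
```

Emit:
step_arm(
  commands=[
    {"fingers":1,"dx":0.025,"dy":-0.024,"dz":0,"roll":8},
    {"fingers":1,"dx":0.065,"dy":-0.06,"dz":0,"roll":17},
    {"fingers":1,"dx":0.105,"dy":-0.098,"dz":0,"roll":27},
    {"fingers":1,"dx":0.145,"dy":-0.136,"dz":0,"roll":37},
    {"fingers":1,"dx":0.185,"dy":-0.174,"dz":0,"roll":47},
    {"fingers":1,"dx":0.225,"dy":-0.211,"dz":0,"roll":56},
    {"fingers":1,"dx":0.265,"dy":-0.249,"dz":0,"roll":65},
    {"fingers":1,"dx":0.2915,"dy":-0.2735,"dz":0,"roll":72.3},
  ],
)

```text
time: 9.88
tool_pos: [0.4438, 0.1987, 0.1392]
tcp_rot: [3.138, 0.107, -0.008]
wrist_force: [0.2, -0.9, -3.7]
width: 0.669
grip_force: 55.9
```

Emit:
step_arm(
  commands=[
    {"fingers":1,"dx":0,"dy":0,"dz":0,"roll":0},
    {"fingers":1,"dx":0,"dy":0,"dz":0,"roll":0},
    {"fingers":1,"dx":0,"dy":0,"dz":0,"roll":0},
    {"fingers":1,"dx":0,"dy":0,"dz":0,"roll":0},
  ],
)

```text
time: 10.38
tool_pos: [0.4478, 0.1968, 0.1419]
tcp_rot: [3.139, 0.11, -0.001]
wrist_force: [0.3, 0.1, -4.5]
width: 0.669
grip_force: 56.0
```

```bash
cat > look.py <<'E'
from h import *
import sys
go(.4496,.1970,.05)
p,W=cloud("wrist");cv2.imwrite(sys.argv[1],p)
P=W.reshape(-1,3);Q=P[(P[:,2]>.072)&(P[:,2]<.081)&(np.abs(P[:,0]-.5)<.1)&(np.abs(P[:,1]-.2)<.06)];print(len(Q),Q.min(0),Q.max(0),cv2.minAreaRect((Q[:,:2]*1000).astype(np.float32)))
np.save("wr.npy",W)
E
python3 look.py pics/w2.png
```

```text
shift [ 1.8 -0.1 91.9] mm; tool y yaw -85.97 tcp [0.4478 0.1968 0.1419]
6262 [0.43442453 0.15670539 0.07200117] [0.58047531 0.24356905 0.08046623] ((507.60589599609375, 200.12631225585938), (142.30120849609375, 78.38446807861328), 3.799677610397339)
```

View pics/w2.png

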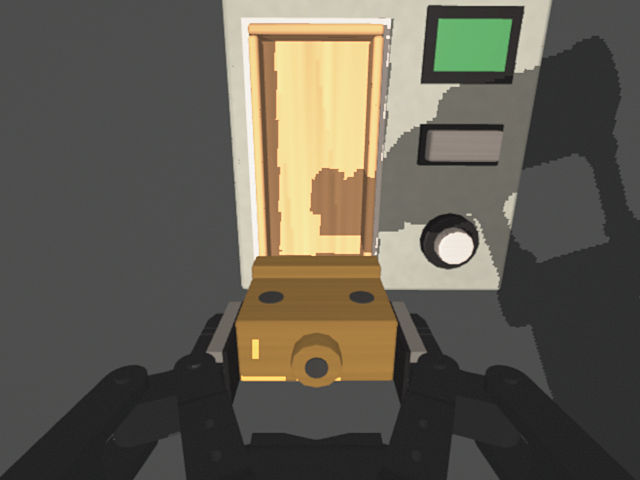

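The wrist view shows the latch held square at (316,330), with the box beyond at (315,140) and in line. I'll measure the latch against the box in this one camera.

Run:
```python
from h import *
W=np.load("wr.npy");p=cv2.imread("pics/w2.png");hsv=cv2.cvtColor(p,cv2.COLOR_BGR2HSV)
a=np.radians(4.0);R=np.array([[np.cos(a),np.sin(a)],[-np.sin(a),np.cos(a)]])
m=np.zeros((480,640),bool);m[250:400,225:410]=1;m&=(hsv[...,1]>100)
P=W[m];h,e=np.histogram(P[:,2],np.arange(.14,.23,.003));print([(round(x,3),int(k)) for x,k in zip(e,h) if k>50])
T=P[(P[:,2]>.19)&(P[:,2]<.2035)];rc=cv2.minAreaRect((T[:,:2]*1000).astype(np.float32));print("latch top",rc,len(T))
L=(T[:,:2]-[.5,.2])@R.T;print("box frame latch x",np.percentile(L[:,0],[1,99]).round(4),"y",np.percentile(L[:,1],[1,99]).round(4))
Q=W.reshape(-1,3);Q=Q[(Q[:,2]>.073)&(Q[:,2]<.080)&(np.abs(Q[:,0]-.5)<.1)&(np.abs(Q[:,1]-.2)<.06)];B=(Q[:,:2]-[.5,.2])@R.T
print("rim x",np.percentile(B[:,0],[.5,99.5]).round(4),"y",np.percentile(B[:,1],[.5,99.5]).round(4))
for x0 in np.arange(-.03,.07,.02):
    b=B[(B[:,0]>x0)&(B[:,0]<x0+.02)];print(x0.round(2),np.percentile(b[:,1],[1,99]).round(4))
```

```text
[(np.float64(0.149), 246), (np.float64(0.152), 296), (np.float64(0.155), 299), (np.float64(0.158), 351), (np.float64(0.161), 1623), (np.float64(0.164), 380), (np.float64(0.167), 382), (np.float64(0.17), 415), (np.float64(0.173), 426), (np.float64(0.176), 376), (np.float64(0.179), 335), (np.float64(0.182), 350), (np.float64(0.185), 483), (np.float64(0.188), 586), (np.float64(0.191), 622), (np.float64(0.194), 663), (np.float64(0.197), 2963), (np.float64(0.2), 5182), (np.float64(0.203), 235), (np.float64(0.206), 1365), (np.float64(0.209), 120)]
latch top ((448.60980224609375, 195.8821258544922), (27.156253814697266, 59.433509826660156), 3.931467294692993) 9664
box frame latch x [-0.064  -0.0386] y [-0.0289  0.0277]
rim x [-0.0611  0.0782] y [-0.0393  0.0385]
-0.03 [-0.039   0.0384]
-0.01 [-0.0392  0.0385]
0.01 [-0.0392  0.0383]
0.03 [-0.0392  0.0383]
0.05 [-0.0393  0.0384]
```

The latch is at (-0.051, 0.000) in the box frame, so it is aligned. Lowering in stages.

Emit:
step_arm(
  commands=[
    {"fingers":1,"dx":0.0005,"dy":0,"dz":0.025,"roll":0},
    {"fingers":1,"dx":0.0005,"dy":0,"dz":0.05,"roll":0},
    {"fingers":1,"dx":0.0005,"dy":0,"dz":0.065,"roll":0},
    {"fingers":1,"dx":0.0005,"dy":0,"dz":0.073,"roll":0},
    {"fingers":1,"dx":0.0005,"dy":0,"dz":0.08,"roll":0},
    {"fingers":1,"dx":0.0005,"dy":0,"dz":0.08,"roll":0},
  ],
)

```text
time: 11.18
tool_pos: [0.448, 0.1978, 0.0622]
tcp_rot: [3.14, 0.112, -0.0]
wrist_force: [0.1, -0.4, -4.0]
width: 0.667
grip_force: 56.0
```

Run:
```python
from h import *
go(.4478,.1968,.048)
```

```text
shift [-0.3  0.9 14.2] mm; tool y yaw -85.9 tcp [0.448  0.1978 0.0622]
```

Emit:
step_arm(
  commands=[
    {"fingers":1,"dx":0,"dy":0.0007,"dz":0.004,"roll":0},
    {"fingers":1,"dx":0,"dy":0.0007,"dz":0.008,"roll":0},
    {"fingers":1,"dx":0,"dy":0.0007,"dz":0.012,"roll":0},
    {"fingers":1,"dx":0,"dy":0.0007,"dz":0.012,"roll":0},
  ],
)

```text
time: 11.68
tool_pos: [0.4476, 0.1969, 0.0497]
tcp_rot: [3.139, 0.112, -0.001]
wrist_force: [-0.5, -0.6, -4.1]
width: 0.671
grip_force: 56.0
```

Emit:
step_arm(
  commands=[
    {"fingers":1,"dx":0,"dy":0,"dz":0.001,"roll":0},
    {"fingers":1,"dx":0,"dy":0,"dz":0.002,"roll":0},
    {"fingers":1,"dx":0,"dy":0,"dz":0.002,"roll":0},
  ],
)

```text
time: 12.05
tool_pos: [0.448, 0.1971, 0.0482]
tcp_rot: [-3.14, -0.112, -0.0]
wrist_force: [0.4, 0.1, -3.8]
width: 0.669
grip_force: 56.0
```

Emit:
step_arm(
  commands=[
    {"fingers":1,"dx":0,"dy":0,"dz":0.001,"roll":0},
    {"fingers":1,"dx":0,"dy":0,"dz":0.002,"roll":0},
    {"fingers":1,"dx":0,"dy":0,"dz":0.002,"roll":0},
  ],
)

```text
time: 12.42
tool_pos: [0.4482, 0.1971, 0.047]
tcp_rot: [-3.14, -0.112, -0.0]
wrist_force: [-3.1, -0.3, 4.1]
width: 0.673
grip_force: 56.9
```

Floor contact at TCP z 0.047, as expected. Releasing.

Emit:
step_arm(
  commands=[
    {"fingers":-0.5,"dx":0,"dy":0,"dz":0,"roll":0},
    {"fingers":-1,"dx":0,"dy":0,"dz":0,"roll":0},
    {"fingers":-1,"dx":0,"dy":0,"dz":0,"roll":0},
    {"fingers":-1,"dx":0,"dy":0,"dz":-0.03,"roll":0},
    {"fingers":-1,"dx":0,"dy":0,"dz":-0.08,"roll":0},
    {"fingers":-1,"dx":0,"dy":0,"dz":-0.14,"roll":0},
    {"fingers":-1,"dx":0,"dy":0,"dz":-0.15,"roll":0},
    {"fingers":-1,"dx":0,"dy":0,"dz":-0.15,"roll":0},
  ],
)

```text
time: 13.42
tool_pos: [0.4487, 0.1973, 0.197]
tcp_rot: [-3.139, -0.112, -0.003]
wrist_force: [0.5, -0.3, -0.5]
width: 1.0
grip_force: 0.0
```

```bash
cat > chk.py <<'E'
from h import *
import sys
a=np.radians(4.0);R=np.array([[np.cos(a),np.sin(a)],[-np.sin(a),np.cos(a)]])
ims=[]
for n in("scene","side","wrist"):
    p,W=cloud(n);cv2.imwrite(f"pics/chk_{n}.png",p);np.save(f"chk_{n}.npy",W)
    B=W.copy();B[...,:2]=(W[...,:2]-[.5005,.2002])@R.T;P=B.reshape(-1,3);P=P[(np.abs(P[:,0])<.09)&(np.abs(P[:,1])<.045)]
    q=P[(P[:,2]>.098)&(P[:,2]<.1075)];r=P[(P[:,2]>.072)&(P[:,2]<.081)]
    print(n,"rim",np.percentile(r[:,:2],[.5,99.5],axis=0).round(4).tolist())
    if len(q):print("   z~.105 tops",len(q),np.percentile(q,[1,99],axis=0).round(4).tolist(),"medz",np.median(q[:,2]).round(4))
E
python3 chk.py; python3 -c "
from h import *
go(.5315,-.2762,.1)"
```

```text
scene rim [[-0.0762, -0.0391], [0.0816, 0.0396]]
   z~.105 tops 321 [[-0.0643, -0.0288, 0.0982], [-0.0346, 0.0286, 0.1072]] medz 0.1045
side rim [[-0.0795, -0.041], [0.0777, 0.0421]]
   z~.105 tops 175 [[-0.0648, -0.0291, 0.0981], [-0.0386, 0.0301, 0.1074]] medz 0.1055
wrist rim [[-0.0788, -0.0395], [0.078, 0.0383]]
   z~.105 tops 2276 [[-0.0643, -0.029, 0.0987], [-0.0388, 0.0276, 0.1069]] medz 0.1053
shift [ 51.3 477.4  94.2] mm; tool y yaw -85.9 tcp [0.4466 0.1965 0.1938]
```

The latch stands flat at about (-0.0515, 0.000) in the box. Now the swivel, approached with the fingers partly open.

Emit:
step_arm(
  commands=[
    {"fingers":-0.46,"dx":0.004,"dy":0.04,"dz":0,"roll":0},
    {"fingers":-0.46,"dx":0.009,"dy":0.09,"dz":0,"roll":0},
    {"fingers":-0.46,"dx":0.015,"dy":0.145,"dz":0,"roll":0},
    {"fingers":-0.46,"dx":0.021,"dy":0.2,"dz":0,"roll":0},
    {"fingers":-0.46,"dx":0.027,"dy":0.255,"dz":0,"roll":0},
    {"fingers":-0.46,"dx":0.033,"dy":0.31,"dz":0,"roll":0},
    {"fingers":-0.46,"dx":0.039,"dy":0.365,"dz":0,"roll":0},
    {"fingers":-0.46,"dx":0.045,"dy":0.42,"dz":0,"roll":0},
  ],
)

```text
time: 14.58
tool_pos: [0.5218, -0.2199, 0.1936]
tcp_rot: [-3.138, -0.112, 0.005]
wrist_force: [0.7, 0.2, -0.2]
width: 0.732
grip_force: 0.0
```

Emit:
step_arm(
  commands=[
    {"fingers":-0.46,"dx":0.004,"dy":0.04,"dz":0,"roll":0},
    {"fingers":-0.46,"dx":0.005,"dy":0.058,"dz":0.04,"roll":0},
    {"fingers":-0.46,"dx":0.005,"dy":0.058,"dz":0.08,"roll":0},
    {"fingers":-0.46,"dx":0.005,"dy":0.058,"dz":0.08,"roll":0},
    {"fingers":-0.46,"dx":0.005,"dy":0.058,"dz":0.08,"roll":0},
    {"fingers":-0.46,"dx":0.005,"dy":0.058,"dz":0.08,"roll":0},
  ],
)

```text
time: 15.32
tool_pos: [0.5335, -0.2765, 0.1183]
tcp_rot: [3.138, 0.113, 0.004]
wrist_force: [0.6, 0.4, 0.2]
width: 0.731
grip_force: 0.0
```

Run:
```python
from h import *
from scipy.optimize import least_squares
go(.5315,-.2762,-.0015)
p,W=cloud("wrist");cv2.imwrite("pics/w3.png",p)
P=W.reshape(-1,3);P=P[np.hypot(P[:,0]-.5315,P[:,1]+.2762)<.034]
for zl,zh,r in((.028,.047,.019),(.005,.018,.023)):
    Q=P[(P[:,2]>zl)&(P[:,2]<zh)]
    f=least_squares(lambda c:np.hypot(Q[:,0]-c[0],Q[:,1]-c[1])-r,[.5315,-.2762],loss='soft_l1',f_scale=.001);print(len(Q),f.x,np.abs(f.fun).mean())
Q=P[(P[:,2]>.0495)&(P[:,2]<.0545)];print("top",len(Q),cv2.minEnclosingCircle((Q[:,:2]*1000).astype(np.float32)))
Q=P[(P[:,2]>.06)&(P[:,2]<.08)];print("eye",Q.mean(0),Q[:,2].max())
```

```text
shift [ -2.3  -0.7 119.8] mm; tool y yaw -85.87 tcp [ 0.5335 -0.2765  0.1183]
314 [ 0.53081876 -0.27850799] 0.00016139052796497545
185 [ 0.53082714 -0.27856777] 0.0001491689830018285
top 1648 ((531.6077880859375, -278.5175476074219), 18.864953994750977)
eye [ 0.53239032 -0.27869218  0.0693735 ] 0.07478570564372643
```

View pics/w3.png

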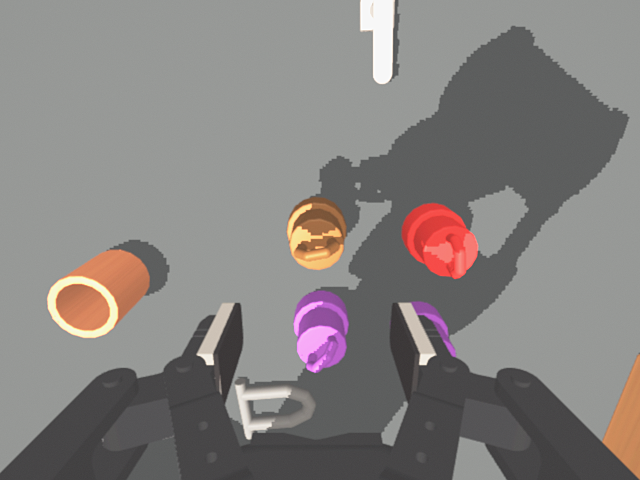

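The bronze swivel is at (317,235), between the fingers' lines and clear of the red at (440,240) and the purple at (320,335). Descending.

Emit:
step_arm(
  commands=[
    {"fingers":-0.46,"dx":-0.0025,"dy":0.001,"dz":0.04,"roll":0},
    {"fingers":-0.46,"dx":-0.0025,"dy":0.001,"dz":0.08,"roll":0},
    {"fingers":-0.46,"dx":-0.0025,"dy":0.001,"dz":0.105,"roll":0},
    {"fingers":-0.46,"dx":-0.0025,"dy":0.001,"dz":0.12,"roll":0},
    {"fingers":-0.46,"dx":-0.0025,"dy":0.001,"dz":0.12,"roll":0},
    {"fingers":-0.46,"dx":-0.0025,"dy":0.001,"dz":0.12,"roll":0},
  ],
)

```text
time: 16.12
tool_pos: [0.5311, -0.278, -0.0022]
tcp_rot: [3.138, 0.113, 0.004]
wrist_force: [0.0, -0.2, 0.1]
width: 0.727
grip_force: 0.0
```

Emit:
step_arm(
  commands=[
    {"fingers":1,"dx":0,"dy":0,"dz":0,"roll":0},
    {"fingers":1,"dx":0,"dy":0,"dz":0,"roll":0},
    {"fingers":1,"dx":0,"dy":0,"dz":0,"roll":0},
    {"fingers":1,"dx":0,"dy":0,"dz":0,"roll":0},
  ],
  squeeze=50,
)

```text
time: 16.62
tool_pos: [0.531, -0.278, -0.0021]
tcp_rot: [3.138, 0.112, 0.004]
wrist_force: [-0.5, 1.2, 5.8]
width: 0.427
grip_force: 50.5
```

Emit:
step_arm(
  commands=[
    {"fingers":1,"dx":0,"dy":0,"dz":-0.015,"roll":0},
    {"fingers":1,"dx":0,"dy":0,"dz":-0.05,"roll":0},
    {"fingers":1,"dx":0,"dy":0,"dz":-0.1,"roll":0},
    {"fingers":1,"dx":0,"dy":0,"dz":-0.15,"roll":0},
    {"fingers":1,"dx":0,"dy":0,"dz":-0.18,"roll":0},
    {"fingers":1,"dx":0,"dy":0,"dz":-0.18,"roll":0},
    {"fingers":1,"dx":0,"dy":0,"dz":-0.18,"roll":0},
  ],
)

```text
time: 17.5
tool_pos: [0.5283, -0.2766, 0.1743]
tcp_rot: [-3.138, -0.112, 0.004]
wrist_force: [-0.1, -0.2, -3.9]
width: 0.425
grip_force: 50.7
```

```bash
python3 -c "
from h import *
go(.4926,.2002,.055)"
```

```text
shift [  -1.2 -477.9  120.1] mm; tool y yaw -85.9 tcp [ 0.5283 -0.2766  0.1743]
```

Emit:
step_arm(
  commands=[
    {"fingers":1,"dx":0,"dy":-0.03,"dz":0,"roll":0},
    {"fingers":1,"dx":0,"dy":-0.08,"dz":0,"roll":0},
    {"fingers":1,"dx":0,"dy":-0.135,"dz":0,"roll":0},
    {"fingers":1,"dx":-0.001,"dy":-0.19,"dz":0,"roll":0},
    {"fingers":1,"dx":-0.001,"dy":-0.245,"dz":0,"roll":0},
    {"fingers":1,"dx":-0.002,"dy":-0.3,"dz":0,"roll":0},
    {"fingers":1,"dx":-0.002,"dy":-0.355,"dz":0,"roll":0},
    {"fingers":1,"dx":-0.003,"dy":-0.41,"dz":0,"roll":0},
  ],
)

```text
time: 18.5
tool_pos: [0.495, 0.1327, 0.1732]
tcp_rot: [3.139, 0.112, -0.007]
wrist_force: [1.0, 0.4, -4.2]
width: 0.43
grip_force: 51.0
```

Emit:
step_arm(
  commands=[
    {"fingers":1,"dx":0,"dy":-0.045,"dz":0,"roll":0},
    {"fingers":1,"dx":0,"dy":-0.068,"dz":0,"roll":0},
    {"fingers":1,"dx":0,"dy":-0.068,"dz":0.015,"roll":0},
    {"fingers":1,"dx":0,"dy":-0.068,"dz":0.03,"roll":0},
    {"fingers":1,"dx":0,"dy":-0.068,"dz":0.03,"roll":0},
    {"fingers":1,"dx":0,"dy":-0.068,"dz":0.03,"roll":0},
    {"fingers":1,"dx":0,"dy":-0.068,"dz":0.03,"roll":0},
  ],
)

```text
time: 19.38
tool_pos: [0.4932, 0.1989, 0.1468]
tcp_rot: [-3.139, -0.111, -0.002]
wrist_force: [-0.2, 0.2, -3.3]
width: 0.427
grip_force: 51.1
```

Run:
```python
from h import *
from scipy.optimize import least_squares
s=read_state();go(.4926,.2002,.05)
p,W=cloud("wrist");cv2.imwrite("pics/w4.png",p)
P=W.reshape(-1,3);t=s['tool_pos'];hs=cv2.cvtColor(p,cv2.COLOR_BGR2HSV).reshape(-1,3)
a=np.radians(4.0);R=np.array([[np.cos(a),np.sin(a)],[-np.sin(a),np.cos(a)]])
k=(np.hypot(P[:,0]-t[0],P[:,1]-t[1])<.03)&(hs[:,1]>110);b=t[2]+.002;print("tcp",t.round(4))
for zl,zh,r in((.026,.047,.019),(.004,.018,.023)):
    Q=P[k&(P[:,2]>b+zl)&(P[:,2]<b+zh)]
    if len(Q)>10:
        f=least_squares(lambda c:np.hypot(Q[:,0]-c[0],Q[:,1]-c[1])-r,t[:2],loss='soft_l1',f_scale=.001);print(len(Q),f.x.round(4),np.abs(f.fun).mean(),"box frame",(R@(f.x-[.5001,.1996])).round(4))
B=P.copy();B[:,:2]=(P[:,:2]-[.5001,.1996])@R.T;q=B[(B[:,2]>.072)&(B[:,2]<.081)&(np.abs(B[:,0])<.09)&(np.abs(B[:,1])<.045)];print("rim",np.percentile(q[:,:2],[.5,99.5],axis=0).round(4).tolist())
```

```text
shift [-0.6 -1.3 96.8] mm; tool y yaw -85.96 tcp [0.4932 0.1989 0.1468]
tcp [0.4932 0.1989 0.1468]
1799 [0.4934 0.1976] 0.00021113218995609168 box frame [-0.0068 -0.0015]
874 [0.4934 0.1976] 0.0001732614673358856 box frame [-0.0069 -0.0015]
rim [[-0.049, -0.0389], [0.0781, 0.0389]]
```

The swivel is at (-0.007, -0.0015) in the box frame. Lowering it with dy -1.5 mm.

Emit:
step_arm(
  commands=[
    {"fingers":1,"dx":0,"dy":-0.0013,"dz":0.025,"roll":0},
    {"fingers":1,"dx":0,"dy":-0.0013,"dz":0.05,"roll":0},
    {"fingers":1,"dx":0,"dy":-0.0013,"dz":0.07,"roll":0},
    {"fingers":1,"dx":0,"dy":-0.0013,"dz":0.08,"roll":0},
    {"fingers":1,"dx":0,"dy":-0.0013,"dz":0.088,"roll":0},
    {"fingers":1,"dx":0,"dy":-0.0013,"dz":0.088,"roll":0},
    {"fingers":1,"dx":0,"dy":-0.0013,"dz":0.088,"roll":0},
  ],
)

```text
time: 20.3
tool_pos: [0.4931, 0.2008, 0.059]
tcp_rot: [-3.139, -0.112, -0.002]
wrist_force: [0.5, -0.2, -3.3]
width: 0.432
grip_force: 51.1
```

Emit:
step_arm(
  commands=[
    {"fingers":1,"dx":0,"dy":0,"dz":0.003,"roll":0},
    {"fingers":1,"dx":0,"dy":0,"dz":0.006,"roll":0},
    {"fingers":1,"dx":0,"dy":0,"dz":0.007,"roll":0},
    {"fingers":1,"dx":0,"dy":0,"dz":0.007,"roll":0},
  ],
)

```text
time: 20.8
tool_pos: [0.4923, 0.2005, 0.0511]
tcp_rot: [3.14, 0.112, -0.0]
wrist_force: [-0.0, -0.3, -3.7]
width: 0.424
grip_force: 51.2
```

Emit:
step_arm(
  commands=[
    {"fingers":1,"dx":0,"dy":0,"dz":0.001,"roll":0},
    {"fingers":1,"dx":0,"dy":0,"dz":0.001,"roll":0},
  ],
)

```text
time: 21.05
tool_pos: [0.4925, 0.2006, 0.0509]
tcp_rot: [-3.14, -0.112, -0.0]
wrist_force: [-2.8, -0.6, 3.8]
width: 0.427
grip_force: 51.7
```

Emit:
step_arm(
  commands=[
    {"fingers":-0.5,"dx":0,"dy":0,"dz":0,"roll":0},
    {"fingers":-0.7,"dx":0,"dy":0,"dz":0,"roll":0},
    {"fingers":-0.7,"dx":0,"dy":0,"dz":0,"roll":0},
    {"fingers":-0.7,"dx":0,"dy":0,"dz":-0.03,"roll":0},
    {"fingers":-0.7,"dx":0,"dy":0,"dz":-0.08,"roll":0},
    {"fingers":-0.7,"dx":0,"dy":0,"dz":-0.13,"roll":0},
    {"fingers":-0.7,"dx":0,"dy":0,"dz":-0.15,"roll":0},
    {"fingers":-0.7,"dx":0,"dy":0,"dz":-0.15,"roll":0},
  ],
)

```text
time: 22.05
tool_pos: [0.4941, 0.2011, 0.2026]
tcp_rot: [-3.138, -0.112, -0.008]
wrist_force: [-0.8, -0.0, -0.4]
width: 0.851
grip_force: 0.0
```

```bash
python3 -c "
from h import *
go(.4735,-.1133,.1)"
```

```text
shift [-43.5 312.3 102. ] mm; tool y yaw -85.9 tcp [0.4941 0.2011 0.2026]
```

Emit:
step_arm(
  commands=[
    {"fingers":-0.7,"dx":-0.006,"dy":0.04,"dz":0,"roll":0},
    {"fingers":-0.7,"dx":-0.013,"dy":0.095,"dz":0,"roll":0},
    {"fingers":-0.7,"dx":-0.021,"dy":0.15,"dz":0,"roll":0},
    {"fingers":-0.7,"dx":-0.029,"dy":0.205,"dz":0,"roll":0},
    {"fingers":-0.7,"dx":-0.036,"dy":0.26,"dz":0.02,"roll":0},
    {"fingers":-0.7,"dx":-0.042,"dy":0.312,"dz":0.05,"roll":0},
    {"fingers":-0.7,"dx":-0.042,"dy":0.312,"dz":0.08,"roll":0},
    {"fingers":-0.7,"dx":-0.042,"dy":0.312,"dz":0.08,"roll":0},
  ],
)

```text
time: 23.05
tool_pos: [0.4687, -0.1132, 0.1157]
tcp_rot: [-3.137, -0.109, 0.014]
wrist_force: [-0.2, -1.0, 0.2]
width: 0.847
grip_force: 0.0
```

Emit:
step_arm(
  commands=[
    {"fingers":-0.7,"dx":0,"dy":0,"dz":0,"roll":0},
    {"fingers":-0.7,"dx":0,"dy":0,"dz":0,"roll":0},
  ],
)

```text
time: 23.3
tool_pos: [0.474, -0.1133, 0.1215]
tcp_rot: [3.139, 0.114, 0.003]
wrist_force: [-0.7, -0.5, -0.2]
width: 0.851
grip_force: 0.0
```

Run:
```python
from h import *
from scipy.optimize import least_squares
p,W=cloud("wrist");P=W.reshape(-1,3);hs=cv2.cvtColor(p,cv2.COLOR_BGR2HSV).reshape(-1,3);P=P[(np.hypot(P[:,0]-.4735,P[:,1]+.1133)<.034)&(hs[:,1]>80)]
Q=P[(P[:,2]>.005)&(P[:,2]<.05)&(np.hypot(P[:,0]-.4735,P[:,1]+.1133)>.0215)]
f=least_squares(lambda c:np.hypot(Q[:,0]-c[0],Q[:,1]-c[1])-.025,[.4735,-.1133],loss='soft_l1',f_scale=.001);print(len(Q),f.x,np.abs(f.fun).mean())
Q=P[(P[:,2]>.0525)&(P[:,2]<.058)];print("top",len(Q),cv2.minEnclosingCircle((Q[:,:2]*1000).astype(np.float32)))
x=f.x+[-.0005,.001];go(*x,-.0025)
```

```text
752 [ 0.47242083 -0.11512731] 0.00014426216840055984
top 1677 ((472.8953552246094, -115.03296661376953), 24.897172927856445)
shift [ -2.5   0.6 124.1] mm; tool y yaw -85.82 tcp [ 0.474  -0.1133  0.1216]
```

Emit:
step_arm(
  commands=[
    {"fingers":-0.7,"dx":-0.0015,"dy":0.0008,"dz":0.04,"roll":0},
    {"fingers":-0.7,"dx":-0.0015,"dy":0.0008,"dz":0.08,"roll":0},
    {"fingers":-0.7,"dx":-0.0015,"dy":0.0008,"dz":0.11,"roll":0},
    {"fingers":-0.7,"dx":-0.0015,"dy":0.0008,"dz":0.124,"roll":0},
    {"fingers":-0.7,"dx":-0.0015,"dy":0.0008,"dz":0.124,"roll":0},
    {"fingers":-0.7,"dx":-0.0015,"dy":0.0008,"dz":0.124,"roll":0},
  ],
)

```text
time: 24.1
tool_pos: [0.473, -0.1149, -0.0023]
tcp_rot: [3.139, 0.113, 0.004]
wrist_force: [-0.2, -0.2, 0.1]
width: 0.85
grip_force: 0.0
```

Emit:
step_arm(
  commands=[
    {"fingers":1,"dx":0,"dy":0,"dz":0,"roll":0},
    {"fingers":1,"dx":0,"dy":0,"dz":0,"roll":0},
    {"fingers":1,"dx":0,"dy":0,"dz":0,"roll":0},
    {"fingers":1,"dx":0,"dy":0,"dz":0,"roll":0},
  ],
  squeeze=45,
)

```text
time: 24.6
tool_pos: [0.4728, -0.1149, -0.002]
tcp_rot: [3.139, 0.112, 0.004]
wrist_force: [-1.4, 1.2, 5.6]
width: 0.578
grip_force: 45.9
```

Emit:
step_arm(
  commands=[
    {"fingers":1,"dx":0,"dy":0,"dz":-0.015,"roll":0},
    {"fingers":1,"dx":0,"dy":0,"dz":-0.05,"roll":0},
    {"fingers":1,"dx":0,"dy":0,"dz":-0.1,"roll":0},
    {"fingers":1,"dx":0,"dy":0,"dz":-0.15,"roll":0},
    {"fingers":1,"dx":0.002,"dy":-0.01,"dz":-0.18,"roll":0},
    {"fingers":1,"dx":0.011,"dy":-0.04,"dz":-0.18,"roll":0},
    {"fingers":1,"dx":0.028,"dy":-0.095,"dz":-0.18,"roll":0},
    {"fingers":1,"dx":0.045,"dy":-0.15,"dz":-0.18,"roll":0},
  ],
)

```text
time: 25.6
tool_pos: [0.5055, 0.0394, 0.1772]
tcp_rot: [3.139, 0.11, 0.002]
wrist_force: [0.3, -0.1, -2.6]
width: 0.574
grip_force: 47.6
```

Emit:
step_arm(
  commands=[
    {"fingers":1,"dx":0.017,"dy":-0.055,"dz":0,"roll":0},
    {"fingers":1,"dx":0.034,"dy":-0.11,"dz":0,"roll":0},
    {"fingers":1,"dx":0.049,"dy":-0.163,"dz":0,"roll":0},
    {"fingers":1,"dx":0.049,"dy":-0.163,"dz":0.015,"roll":0},
    {"fingers":1,"dx":0.049,"dy":-0.163,"dz":0.03,"roll":0},
    {"fingers":1,"dx":0.049,"dy":-0.163,"dz":0.03,"roll":0},
    {"fingers":1,"dx":0.049,"dy":-0.163,"dz":0.03,"roll":0},
    {"fingers":1,"dx":0.049,"dy":-0.163,"dz":0.03,"roll":0},
  ],
)

```text
time: 26.6
tool_pos: [0.5433, 0.2036, 0.147]
tcp_rot: [-3.139, -0.11, -0.002]
wrist_force: [-0.0, 0.0, -2.3]
width: 0.577
grip_force: 47.9
```

Run:
```python
from h import *
from scipy.optimize import least_squares
s=read_state();go(.5440,.2038,.0505)
p,W=cloud("wrist");cv2.imwrite("pics/w5.png",p)
P=W.reshape(-1,3);t=s['tool_pos'];hs=cv2.cvtColor(p,cv2.COLOR_BGR2HSV).reshape(-1,3)
a=np.radians(4.0);R=np.array([[np.cos(a),np.sin(a)],[-np.sin(a),np.cos(a)]])
d=np.hypot(P[:,0]-t[0],P[:,1]-t[1]);k=(d<.032)&(d>.0215)&(hs[:,1]>80);b=t[2]+.002
Q=P[k&(P[:,2]>b+.004)&(P[:,2]<b+.05)]
f=least_squares(lambda c:np.hypot(Q[:,0]-c[0],Q[:,1]-c[1])-.025,t[:2],loss='soft_l1',f_scale=.001);print(len(Q),f.x.round(4),np.abs(f.fun).mean(),"box frame",(R@(f.x-[.5001,.1996])).round(4))
B=P.copy();B[:,:2]=(P[:,:2]-[.5001,.1996])@R.T;q=B[(B[:,2]>.072)&(B[:,2]<.081)&(np.abs(B[:,0])<.09)&(np.abs(B[:,1])<.045)];print("rim",len(q),np.percentile(q[:,:2],[.5,99.5],axis=0).round(4).tolist())
```

```text
shift [ 0.6 -0.1 96.5] mm; tool y yaw -85.98 tcp [0.5433 0.2036 0.147 ]
4141 [0.5431 0.2024] 0.00018601950172451634 box frame [ 0.0431 -0.0002]
rim 2642 [[0.0096, -0.039], [0.0787, 0.0387]]
```

Run:
```python
from h import *
from scipy.optimize import least_squares
a=np.radians(4.0);R=np.array([[np.cos(a),np.sin(a)],[-np.sin(a),np.cos(a)]])
for n in("scene","side"):
    p,W=cloud(n);B=W.reshape(-1,3).copy();B[:,:2]=(B[:,:2]-[.5001,.1996])@R.T
    ok=(np.abs(B[:,0])<.09)&(np.abs(B[:,1])<.05)
    q=B[ok&(B[:,2]>.072)&(B[:,2]<.079)];print(n,"rim",np.percentile(q[:,:2],[.5,99.5],axis=0).round(4).tolist())
    q=B[ok&(B[:,2]>.083)&(B[:,2]<.102)&(np.abs(B[:,0]+.007)<.026)]
    if len(q)>10:
        f=least_squares(lambda c:np.hypot(q[:,0]-c[0],q[:,1]-c[1])-.019,[-.007,0],loss='soft_l1',f_scale=.001);print(" swivel",len(q),f.x.round(4),np.abs(f.fun).mean())
    q=B[ok&(B[:,2]>.15)&(B[:,2]<.19)&(np.hypot(B[:,0]-.0445,B[:,1])<.032)]
    if len(q)>10:
        f=least_squares(lambda c:np.hypot(q[:,0]-c[0],q[:,1]-c[1])-.025,[.0445,0],loss='soft_l1',f_scale=.001);print(" ferrule",len(q),f.x.round(4),np.abs(f.fun).mean())
```

```text
scene rim [[-0.0758, -0.0382], [0.0817, 0.0398]]
 swivel 174 [-0.0059  0.0017] 0.0011865433777628195
 ferrule 723 [0.045  0.0009] 0.0019117543144977016
side rim [[-0.079, -0.0396], [0.0783, 0.0412]]
 swivel 134 [-0.0063  0.0034] 0.0010165709630538741
 ferrule 375 [0.0442 0.0027] 0.0014453073934284845
```

The ferrule is at (0.043, 0) in the box frame, so I shift it +1.2 mm in x and lower it.

Emit:
step_arm(
  commands=[
    {"fingers":1,"dx":0.0012,"dy":0,"dz":0.025,"roll":0},
    {"fingers":1,"dx":0.0012,"dy":0,"dz":0.05,"roll":0},
    {"fingers":1,"dx":0.0012,"dy":0,"dz":0.065,"roll":0},
    {"fingers":1,"dx":0.0012,"dy":0,"dz":0.075,"roll":0},
    {"fingers":1,"dx":0.0012,"dy":0,"dz":0.083,"roll":0},
    {"fingers":1,"dx":0.0012,"dy":0,"dz":0.088,"roll":0},
    {"fingers":1,"dx":0.0012,"dy":0,"dz":0.088,"roll":0},
  ],
)

```text
time: 27.62
tool_pos: [0.544, 0.2044, 0.0581]
tcp_rot: [3.14, 0.112, -0.0]
wrist_force: [-0.6, 0.6, -2.9]
width: 0.57
grip_force: 47.9
```

Emit:
step_arm(
  commands=[
    {"fingers":1,"dx":0,"dy":0,"dz":0.003,"roll":0},
    {"fingers":1,"dx":0,"dy":0,"dz":0.006,"roll":0},
    {"fingers":1,"dx":0,"dy":0,"dz":0.007,"roll":0},
    {"fingers":1,"dx":0,"dy":0,"dz":0.007,"roll":0},
  ],
)

```text
time: 28.12
tool_pos: [0.544, 0.2044, 0.0512]
tcp_rot: [-3.14, -0.112, -0.0]
wrist_force: [-0.0, 0.3, -3.2]
width: 0.573
grip_force: 47.9
```

Emit:
step_arm(
  commands=[
    {"fingers":1,"dx":0,"dy":0,"dz":0.001,"roll":0},
    {"fingers":1,"dx":0,"dy":0,"dz":0.0015,"roll":0},
  ],
)

```text
time: 28.38
tool_pos: [0.5442, 0.2045, 0.051]
tcp_rot: [-3.14, -0.112, -0.0]
wrist_force: [-4.5, -0.8, 7.7]
width: 0.575
grip_force: 48.7
```

Emit:
step_arm(
  commands=[
    {"fingers":-0.5,"dx":0,"dy":0,"dz":0,"roll":0},
    {"fingers":-0.8,"dx":0,"dy":0,"dz":0,"roll":0},
    {"fingers":-0.8,"dx":0,"dy":0,"dz":0,"roll":0},
    {"fingers":-0.8,"dx":0,"dy":0,"dz":-0.03,"roll":0},
    {"fingers":-0.8,"dx":0,"dy":0,"dz":-0.08,"roll":0},
    {"fingers":-0.8,"dx":0,"dy":0,"dz":-0.13,"roll":0},
    {"fingers":1,"dx":-0.018,"dy":0.05,"dz":-0.13,"roll":0},
    {"fingers":1,"dx":-0.034,"dy":0.1,"dz":-0.13,"roll":0},
  ],
)

```text
time: 29.38
tool_pos: [0.5177, 0.1017, 0.181]
tcp_rot: [-3.139, -0.115, -0.004]
wrist_force: [-0.3, -1.0, 0.1]
width: 0.488
grip_force: 0.0
```

Emit:
step_arm(
  commands=[
    {"fingers":1,"dx":0,"dy":0,"dz":0,"roll":0},
    {"fingers":1,"dx":0,"dy":0,"dz":0,"roll":0},
    {"fingers":1,"dx":0,"dy":0,"dz":0,"roll":0},
  ],
)

```text
time: 29.75
tool_pos: [0.5175, 0.1032, 0.1796]
tcp_rot: [-3.139, -0.114, -0.0]
wrist_force: [-0.0, 0.2, -0.3]
width: 0.002
grip_force: 0.0
```

```bash
cat > fin.py <<'E'
from h import *
from scipy.optimize import least_squares
a=np.radians(4.0);R=np.array([[np.cos(a),np.sin(a)],[-np.sin(a),np.cos(a)]]);o=[]
for n in("scene","side","wrist"):
    p,W=cloud(n);B=W.reshape(-1,3).copy();B[:,:2]=(B[:,:2]-[.5001,.1996])@R.T
    ok=(np.abs(B[:,0])<.09)&(np.abs(B[:,1])<.05)
    q=B[ok&(B[:,2]>.072)&(B[:,2]<.079)]
    if len(q):print(n,"rim",np.percentile(q[:,:2],[.5,99.5],axis=0).round(4).tolist(),np.median(q[:,2]).round(4))
    for nm,x0,r,zl,zh in(("latchtop",-.0515,None,.1,.108),("swivel",-.007,.019,.083,.102),("ferrule",.0445,.025,.08,.105)):
        q=B[ok&(B[:,2]>zl)&(B[:,2]<zh)&(np.hypot(B[:,0]-x0,B[:,1])<.03)]
        if nm=="ferrule":q=q[np.hypot(q[:,0]-x0,q[:,1])>.0215]
        if len(q)<10:continue
        if r is None:print(" ",nm,len(q),np.percentile(q,[1,50,99],axis=0).round(4).tolist())
        else:
            f=least_squares(lambda c:np.hypot(q[:,0]-c[0],q[:,1]-c[1])-r,[x0,0],loss='soft_l1',f_scale=.001);print(" ",nm,len(q),f.x.round(4),np.abs(f.fun).mean().round(4))
    q=B[ok&(B[:,2]>.103)&(B[:,2]<.112)&(np.hypot(B[:,0]-.0445,B[:,1])<.03)];print("  ferrule top z",len(q),np.median(q[:,2]) if len(q) else 0)
    o.append(cv2.resize(p[150:300,350:510] if n=="scene" else p[110:260,170:330],(400,375)) if n!="wrist" else None)
cv2.imwrite("pics/fin.png",np.hstack(o[:2]))
go(.517,.1005,.045)
E
python3 fin.py
```

```text
scene rim [[-0.0751, -0.0385], [0.0825, 0.04]] 0.076
  latchtop 278 [[-0.0626, -0.0282, 0.1003], [-0.0448, -0.0052, 0.1047], [-0.035, 0.0282, 0.1076]]
  swivel 111 [-0.0065  0.0015] 0.0021
  ferrule 328 [0.0455 0.0019] 0.001
  ferrule top z 288 0.10691709416563477
side rim [[-0.0789, -0.0398], [0.0785, 0.0413]] 0.076
  latchtop 166 [[-0.0645, -0.0281, 0.1003], [-0.0521, -0.0109, 0.1059], [-0.0223, 0.028, 0.1079]]
  swivel 152 [-0.0054  0.0032] 0.0021
  ferrule 212 [0.0446 0.0011] 0.0017
  ferrule top z 177 0.10770232675334125
wrist rim [[-0.0776, -0.0393], [0.0785, 0.0383]] 0.0767
  latchtop 2104 [[-0.0638, -0.0291, 0.1005], [-0.0472, -0.0042, 0.1052], [-0.0226, 0.0276, 0.1072]]
  swivel 543 [-0.0073  0.0004] 0.0002
  ferrule 730 [0.0442 0.0007] 0.0002
  ferrule top z 2086 0.1080208014440304
shift [ -0.5   2.7 134.5] mm; tool y yaw -85.82 tcp [0.5173 0.1032 0.1795]
```

View pics/fin.png

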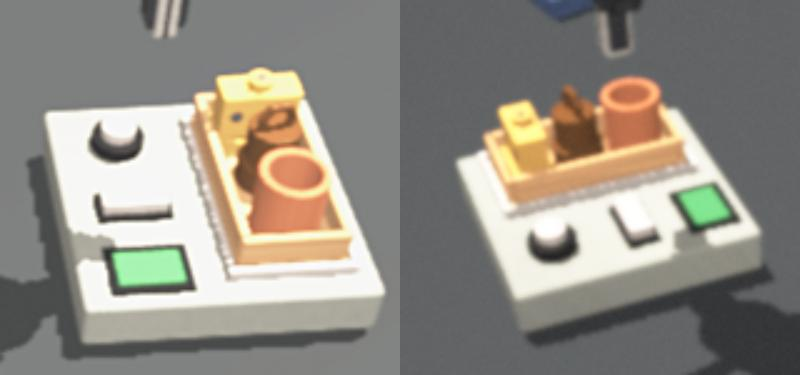

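All three stand in one row in the seated box: latch (260,95), swivel (275,135), ferrule (290,185) in the left half. The bar key is at (133,207). Pressing it now.

Emit:
step_arm(
  commands=[
    {"fingers":1,"dx":0,"dy":0.004,"dz":0.05,"roll":0},
    {"fingers":1,"dx":0,"dy":0.004,"dz":0.1,"roll":0},
    {"fingers":1,"dx":0,"dy":0.004,"dz":0.125,"roll":0},
    {"fingers":1,"dx":0,"dy":0.004,"dz":0.138,"roll":0},
    {"fingers":1,"dx":0,"dy":0.004,"dz":0.143,"roll":0},
    {"fingers":1,"dx":0,"dy":0.004,"dz":0.143,"roll":0},
    {"fingers":1,"dx":0,"dy":0.004,"dz":0.143,"roll":0},
  ],
)

```text
time: 30.78
tool_pos: [0.5188, 0.0985, 0.0381]
tcp_rot: [-3.139, -0.112, -0.004]
wrist_force: [-0.4, -1.0, 0.2]
width: 0.001
grip_force: 0.0
```

Emit:
step_arm(
  commands=[
    {"fingers":1,"dx":0,"dy":0,"dz":0.003,"roll":0},
    {"fingers":1,"dx":0,"dy":0,"dz":0.006,"roll":0},
    {"fingers":1,"dx":0,"dy":0,"dz":0.009,"roll":0},
    {"fingers":1,"dx":0,"dy":0,"dz":0.009,"roll":0},
  ],
)

```text
time: 31.28
tool_pos: [0.5177, 0.0983, 0.0277]
tcp_rot: [-3.14, -0.112, -0.0]
wrist_force: [0.9, -0.3, 2.6]
width: 0.002
grip_force: 1.1
```

Emit:
step_arm(
  commands=[
    {"fingers":1,"dx":0,"dy":0,"dz":0.002,"roll":0},
    {"fingers":1,"dx":0,"dy":0,"dz":0.0035,"roll":0},
    {"fingers":1,"dx":0,"dy":0,"dz":0.0035,"roll":0},
  ],
)

```text
time: 31.65
tool_pos: [0.5178, 0.0983, 0.0248]
tcp_rot: [3.14, 0.112, 0.0]
wrist_force: [-2.2, -0.7, 6.5]
width: -0.001
grip_force: 3.3
```

Emit:
step_arm(
  commands=[
    {"fingers":1,"dx":0,"dy":0,"dz":0.0015,"roll":0},
    {"fingers":1,"dx":0,"dy":0,"dz":0.0015,"roll":0},
  ],
)

```text
time: 31.9
tool_pos: [0.5178, 0.0983, 0.0245]
tcp_rot: [3.139, 0.113, 0.0]
wrist_force: [-4.9, -1.3, 14.6]
width: 0.0
grip_force: 7.2
```

Bottomed out at 14.6 N with z stopped. Lifting and backing away.

Emit:
step_arm(
  commands=[
    {"fingers":1,"dx":0,"dy":0,"dz":-0.01,"roll":0},
    {"fingers":1,"dx":0,"dy":0,"dz":-0.05,"roll":0},
    {"fingers":1,"dx":0,"dy":0,"dz":-0.1,"roll":0},
    {"fingers":1,"dx":0,"dy":0,"dz":-0.15,"roll":0},
    {"fingers":1,"dx":0,"dy":0,"dz":-0.17,"roll":0},
    {"fingers":1,"dx":0,"dy":0,"dz":-0.17,"roll":0},
    {"fingers":1,"dx":0,"dy":0,"dz":-0.17,"roll":0},
  ],
)

```text
time: 32.78
tool_pos: [0.5164, 0.0981, 0.191]
tcp_rot: [3.139, 0.112, -0.004]
wrist_force: [0.1, 0.3, 0.3]
width: -0.004
grip_force: 0.0
```

```bash
python3 fin.py | grep -v latch
python3 - <<'E'
from h import *
for n in("scene","side"):
    p,W=cloud(n);P=W.reshape(-1,3)
    for nm,c in(("zero",(.4485,.0964)),("bar",(.5177,.1013))):
        q=P[(np.hypot(P[:,0]-c[0],P[:,1]-c[1])<.012)&(P[:,2]<.09)];print(n,nm,np.percentile(q[:,2],[50,90,97]).round(4))
print(finish_job())
E
```

```text
scene rim [[-0.0755, -0.0382], [0.0821, 0.0399]] 0.0759
  swivel 109 [-0.0064  0.0014] 0.0023
  ferrule 327 [0.0455 0.0018] 0.001
  ferrule top z 281 0.10688264470102253
side rim [[-0.0791, -0.0396], [0.078, 0.0394]] 0.0761
  swivel 148 [-0.0057  0.003 ] 0.0021
  ferrule 214 [0.0448 0.0015] 0.0018
  ferrule top z 171 0.10777358934206355
wrist rim [[-0.0775, -0.0393], [0.0782, 0.0382]] 0.0768
  swivel 507 [-0.0072  0.0004] 0.0002
  ferrule 700 [0.0442 0.0007] 0.0002
  ferrule top z 1952 0.10797979951484821
shift [  1.6  -2.4 145.5] mm; tool y yaw -85.9 tcp [0.5162 0.0981 0.1905]
scene zero [0.0662 0.068  0.0688]
scene bar [0.0604 0.0622 0.0629]
side zero [0.0671 0.0694 0.0699]
side bar [0.0617 0.0633 0.0641]
the job is handed in; nothing more can be done
None
```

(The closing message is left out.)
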